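# Build up the sprung pivot post of the printing table

### The arm

A 7-joint arm with a two-finger parallel gripper is mounted at the origin on the work surface; the furniture and walls round the work are solid. World frame = base frame: x ahead of the robot, y to its left, z up, the work surface at z = 0. Lengths are in m, angles in rad, forces in N, time in s.
With the tool pointing down it reaches from about 0.425 to 0.925 m from the base axis. Payload 6.8 kg.
Tool frame: the origin (TCP) lies on the front face of the gripper's body, between the roots of the fingers; the fingertips stand 73 mm ahead of it and the grasp point (between the pads) lies 54 mm ahead of it; z points along the fingers, y is the direction in which the jaws open and shut (so a half turn about z gives the same grasp; the last joint's range is limited). The gripper opens to 85 mm and grips with 20 to 120 N. Pads are 22 mm wide; open, the fingers measure 114 mm over their backs; the gripper's body (76 mm by 85 mm) begins 54 mm behind the grasp point. The pads swing forward as they close: fully open they stand 13 mm farther back than shut.
Start: joints at [1.052, 0.477, 0.022, 1.555, -0.011, 1.109, -0.083], TCP at [0.27, -0.619, 0.304] pointing down, gripper open.
Joint ranges: [-2.96, 2.96], [-0.34, 2.1], [-1.41, 1.46], [0.24, 2.44], [-1.37, 4.51], [0.17, 1.92], [-2.96, 2.96]. Speed limits (rad/s): [2.39, 2.39, 3.14, 3.14, 3.14, 3.14, 3.14].

### API

Orientations are given as a unit quaternion [w, x, y, z].
In Python, from station import get_obs, read_camera, hand_in, spot_in, cut_out, spot_point gives the robot as it stands. The module is installed in compiled form; this text tells all that it offers.
- The arm moves only by the tool move_arm, never from a script. Its arguments are lists of equal length, an entry for each row: "gripper": the opening, from 0 (shut) to 1 (fully open); "xyz": the shift along the tool's x, y, z in cm, a list of three; "twist": the turn about the tool's z in rad. A call has 1 to 5 rows; each row is the pose to reach, as a shift and turn from the pose commanded when the call began, along the tool's axes at that moment; what a row does not reach only later rows make up. A row lasts 1/12 s, in which the tool goes at most 41.7 mm and 7.16 degrees, less where a joint would pass 70% of its speed; a pose out of reach is approached as far as the arm can. A call with a gripper value outside its range is refused whole. The fingers move at their own pace and stop on an object; "squeeze" is the grip in N (left out, the last holds). Time passes only in rows, so rows that repeat a pose let the fingers close. It gives the time, the measured TCP pose, the force and the opening at its end, in the units of the state.
- get_obs(): the state, without advancing time (a new reading comes with each control period).
- read_camera(name): name is "scene" or "side" or "wrist"; returns a dict with "pixels" (480x640x3 uint8, red, green, blue), "fx", "fy", "cx", "cy" (pixels), "R" (3x3) and "t" (3): a world point X has camera coordinates R X + t. Camera axes: x right, y down, z forward; pixel columns grow to the right and rows downward; lengths in m; the calibration is good to about 2 mm. A picture is of the moment at which its call begins. There is no depth.
- hand_in(): hands the job in, once; it reports no verdict.
Trained networks look in the newest picture that a camera, given by its name, has taken for a name from the list of things; names that differ only in an ending like _2 or _b are one class to them, and where a whole thing is asked for, a point or a joint stands for the part that bears it (a point fixed in the world has none). Each returns a list of dicts, best first, with "p" (0 to 1); they miss things now and then, are a little off and sometimes report something else, mostly with a low value. They report only what shows in the picture. A call takes as long as a camera call.
- spot_in(query, camera): "centre" ([x, y, z] in m, in world coordinates, good to about 4 mm: the middle of the surface that is visible of it).
- cut_out(query, camera): "pixels" (480x640 bool, what is visible of it).
- spot_point(query, camera): "centre" ([x, y, z] in m, in world coordinates, good to about 4 mm: a listed point, or the origin of a listed thing).
The state is a dict: "t": time; "q": joint angles; "joint_vel": joint speeds; "joint_torque": joint torques, N m; "eef_pos": TCP position; "tool_rot": TCP orientation; "contact_force": force on the tool from outside, world axes, zero at the start; "torque": the same for the moment, N m; "gripper_width": opening from 0.0 (shut) to 1.0 (fully open).
Only numpy, scipy, OpenCV 4.12 (cv2) and the standard library are available. Lean on these libraries where they do the work, as an engineer would, in place of code of your own. Each camera call takes 0.05 s, during which the arm holds its last target.

### The job

Build up the pivot post of the printing table: thread the tall spacer onto the upright bolt, then the flat washer, then the flanged bushing with its keyed head up, each resting on the one below. Work the bushing's slots down over the bolt's cross pin, press it gently against the sprung seat and turn it so that it stays locked under the pin when you let go. Never push hard on the post (not over about 30 N, feel for the fit), and leave the ink pots and the timber block where they stand.

Things in the scene. Friction and masses are not known exactly. Their poses are not given: they have to be found in the camera images.
- pivot_base: Grey foot screwed to the table, plate 96 x 76 x 12 mm (x, y, z) with a round collar 54 mm wide up to 18 mm; it cannot move. Origin under its centre on the table, z up. On its z axis stands a steel bolt: shaft 22 mm in diameter up to 67 mm above the table, tapering to a shoulder at 72 mm, then a neck 12 mm in diameter up to 97 mm, tapered over the last 4 mm.
- pin_center (a point): Middle of the cross pin through the bolt's neck, 87.5 mm above the table. A flat-sided key, 5 x 5 mm, 22 mm end to end, level. These axes are those of the foot, NOT of the pin: the pin lies anywhere within 1.0 rad either way of the foot's x axis, and its angle must be seen or felt (try the bushing lightly at one yaw after another until it drops over the pin).
- seat (a joint): Travel of the sprung seat, in m: 0 = up, grows downwards, 0.010 = hard bottom. A steel ring 44 mm wide round the bolt, top 30 mm above the table when up, pushed up by a damped spring (4 N at 0, plus 1 N for each mm). The parts' weight does not lower it. With the three parts locked under the pin it stands at about 0.005.
- seat_top (a point): Centre of the sprung seat's top face, 30 mm above the table when up; moves down with it. z up.
- spacer_center (a point): Centre of the loose spacer, a plain steel tube 36 mm in diameter, 30 mm tall, 25 mm bore, 60 g, standing on end (centre 15 mm above its underside). Goes on first. Once it is seated the bolt stands 37 mm above its upper end: hold it near its upper end so that the palm clears the bolt.
- washer_center (a point): Centre of the loose flat thick washer, steel ring 40 mm in diameter, 8 mm thick, 25 mm bore, 40 g, lying flat (centre 4 mm above its underside). Goes on second.
- bushing_center (a point): Centre of the loose flanged steel bushing, 22 mm tall, 90 g, standing head up (z up; centre 11 mm above its underside). Sleeve 36 mm in diameter, lower 12 mm; head 46 mm in diameter, upper 10 mm, to be gripped. Goes on last. Its underside is 74 mm above the table when it rests across the pin, 68 mm on the washer, 63 mm when locked under the pin, 58 mm at the hard bottom.
- bushing_key (a point): Centre of the bushing's top face, 22 mm above its underside. Bore 24.5 mm in the lower 16 mm; the top 6 mm is a web with an opening 14.5 mm wide for the neck and two slots 8.5 mm wide along x, 24.5 mm end to end, that pass over the pin (half turn alike, play 0.15 rad either way). Pressed to an underside height of 59 to 62 mm and turned 0.6 to 1.5 rad either way, it stays locked.
- pot_blue: Small ink pot with blue lid, 58 mm wide, 64 mm tall; origin under its centre. To be left alone.
- pot_purple: Small ink pot with purple lid, 63 mm wide, 58 mm tall; origin under its centre. To be left alone.
- timber_block: Timber block 42 x 75 x 30 mm; origin under its centre. To be left alone.

How it is judged:
By the outcome, as a careful person would: the job done as asked, in the order asked, and still so for the second after the job is handed in, with the robot touching nothing.
It also fails if it takes over 72 s, if anything falls off the work surface, if the arm or the gripper's body presses on something with over 40 N, if the wrist force passes 120 N, or if a joint passes its speed limit or range.

## Working session

There is one attempt and no reset: what is moved stays moved. The work goes in short steps, Python scripts to look and compute and a tool call to move; the robot and the scene stay as the last step left them, time stands still between calls to the robot, and variables do not carry over. Pictures are saved under pics/ and viewed, and the job is handed in when it is done.

Besides the shell and the picture viewer there is one more tool, called after ">>>" by a JSON object that holds its "op" and its "data". move_arm: Moves the arm, as the interface text tells. Its arguments: {"type":"object","properties":{"gripper":{"type":"array","items":{"type":"number"}},"xyz":{"type":"array","items":{"type":"array","items":{"type":"number"}}},"twist":{"type":"array","items":{"type":"number"}},"squeeze":{"type":"number"}},"required":["gripper","xyz","twist"]}

```bash
mkdir -p pics; cat > h.py <<'E'
import numpy as np, cv2
from station import *
def snap(c,n):
    d=read_camera(c); cv2.imwrite(f'pics/{n}.png',cv2.cvtColor(d['pixels'],cv2.COLOR_RGB2BGR)); return d
E
python3 - <<'E'
from h import *
print(get_obs())
for c in ['scene','side','wrist']:
    d=snap(c,c+'0'); print(c,d['fx'],d['R'].tolist(),d['t'])
    for n in ['pivot_base','spacer_center','washer_center','bushing_center','pin_center','bushing_key','seat_top','pot_blue','pot_purple','timber_block']:
        r=spot_point(n,c); print(n,[(np.round(x['centre'],4).tolist(),round(x['p'],2)) for x in r[:2]])
E
```

```text
{'t': 0.0, 'q': array([ 1.05191252,  0.47778416,  0.02233897,  1.55645721, -0.01150329,
        1.10925999, -0.08313201]), 'joint_vel': array([ 0.00057683,  0.00099843, -0.00052419, -0.00043716, -0.00035774,
        0.00105705,  0.00143651]), 'joint_torque': array([-1.10477216e-03, -5.96447682e+01,  1.60811450e+00, -2.81201899e+01,
        1.27167755e-02,  9.31271788e-03, -4.22104080e-06]), 'eef_pos': array([ 0.26936235, -0.61843127,  0.30293383]), 'tool_rot': array([-8.56201123e-04,  9.78981891e-01,  2.03945249e-01, -2.43978830e-04]), 'contact_force': array([-0.4523172 ,  0.22422305,  0.93087459]), 'torque': array([-0.03792636,  0.03701852, -0.0370374 ]), 'gripper_width': 1.001095248336707}
scene 499.3269059201897 [[0.4915678865759354, -0.8706225493550773, -0.01942651388525565], [-0.5416358400340031, -0.28819643490420715, -0.789666658596629], [0.6819029474037548, 0.3986968666329984, -0.6132284882970628]] [-0.3495937   0.33829026  0.53754029]
pivot_base [([0.512, -0.0691, 0.0006], 0.74)]
spacer_center [([0.4664, 0.0365, 0.0111], 0.9), ([0.5773, 0.1467, -0.0039], 0.24)]
washer_center 
[... 908 characters left out ...]
 -0.0655, 0.0297], 0.42)]
bushing_key [([0.5869, -0.2899, 0.0258], 0.75)]
seat_top [([0.5155, -0.0639, 0.034], 0.6)]
pot_blue [([0.5792, 0.146, 0.0004], 0.96)]
pot_purple [([0.6979, -0.2171, 0.0007], 0.79), ([0.5136, -0.0681, 0.0326], 0.58)]
timber_block [([0.7054, -0.0547, 0.0002], 0.56)]
wrist 424.42317758289374 [[0.3998186597927536, -0.9165939805259083, -0.0007170391892455155], [-0.867084321771791, -0.37847592106011524, 0.32391473587234737], [-0.2971696791718187, -0.1288854221445148, -0.9460860054664959]] [-0.67524394 -0.04123335  0.3810254 ]
pivot_base []
spacer_center []
washer_center []
bushing_center []
pin_center []
bushing_key []
seat_top []
pot_blue []
pot_purple []
timber_block []
```

View pics/scene0.png

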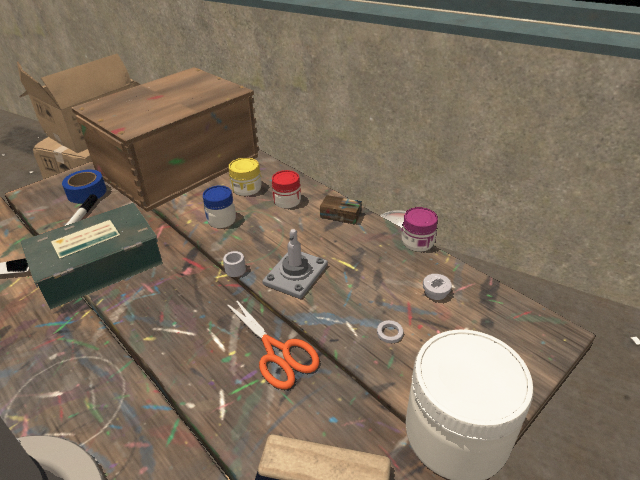

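View pics/side0.png

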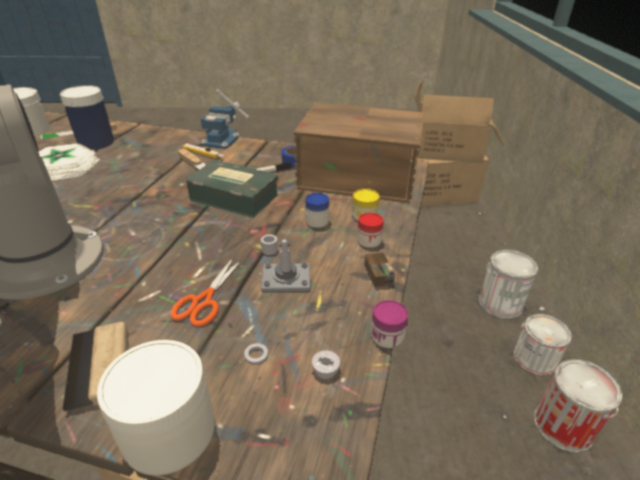

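```bash
cat >> h.py <<'E'
from scipy.spatial.transform import Rotation as Ro
def tool():
    o=get_obs(); q=o['tool_rot']; R=Ro.from_quat([q[1],q[2],q[3],q[0]]).as_matrix(); return o,R,o['eef_pos']
def yaw(R): return np.arctan2(R[1,0],R[0,0])   # world angle of tool x
def goto(x,y,z,yw=None):
    o,R,p=tool(); d=R.T@(np.array([x,y,z])-p)*100
    s='' if yw is None else f'twist {-(yw-yaw(R)):.3f}'
    print('t',round(o['t'],2),'pos',np.round(p,4),'yaw',round(yaw(R),3),'q7',round(o['q'][6],3),'F',np.round(o['contact_force'],1),'w',round(o['gripper_width'],3),'-> shift cm',np.round(d,2),s)
def proj(d,X):
    c=d['R']@np.asarray(X,float)+d['t']; return np.array([d['fx']*c[0]/c[2]+d['cx'],d['fy']*c[1]/c[2]+d['cy']])
def ray(d,u,v,z):
    r=d['R'].T@np.array([(u-d['cx'])/d['fx'],(v-d['cy'])/d['fy'],1]); c=-d['R'].T@d['t']; return c+r*(z-c[2])/r[2]
E
python3 - <<'E'
from h import *
o,R,p=tool()
d=snap('wrist','w1')
c=-d['R'].T@d['t']; print('cam in tool',R.T@(c-p),'axes in tool',(R.T@d['R'].T).round(3))
print('tilt',R.round(4))
goto(0.50,-0.02,0.24,0.411)
E
```

```text
cam in tool [ 0.08474129  0.00043672 -0.06943682] axes in tool [[ 0.001 -0.946 -0.324]
 [ 1.     0.001 -0.001]
 [ 0.001 -0.324  0.946]]
tilt [[ 0.9168  0.3993  0.    ]
 [ 0.3993 -0.9168 -0.    ]
 [ 0.      0.     -1.    ]]
t 1.7 pos [ 0.2696 -0.6188  0.3039] yaw 0.411 q7 -0.083 F [-0.   0.4  0.5] w 1.003 -> shift cm [ 45.04 -45.7    6.39] twist -0.000
```

View pics/wrist0.png

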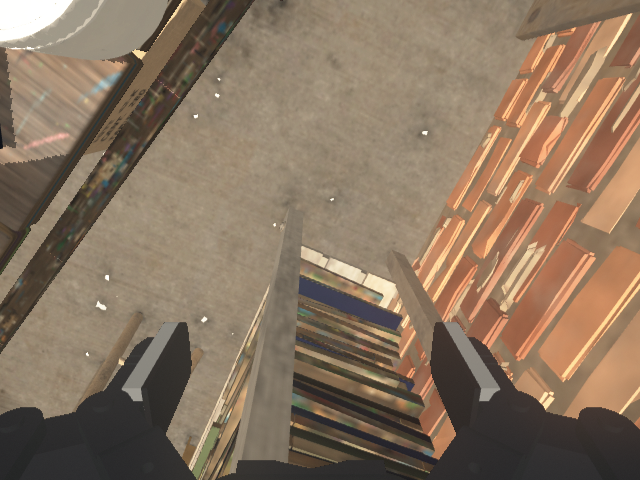

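```bash
python3 - <<'E'
from h import *
a=read_camera('scene');b=read_camera('side')
for h in (0,.05,.1,.13,.16):
    print(h,ray(a,472,372,h)[:2].round(3),ray(b,157,385,h)[:2].round(3))
E
```

```text
0 [ 0.46  -0.386] [ 0.321 -0.315]
0.05 [ 0.42  -0.389] [ 0.341 -0.352]
0.1 [ 0.38  -0.392] [ 0.361 -0.389]
0.13 [ 0.356 -0.394] [ 0.373 -0.411]
0.16 [ 0.332 -0.396] [ 0.385 -0.433]
```

>>> {"op": "move_arm", "data": {"gripper": [1,1,1,1,1], "xyz": [[2.6,-3.0,0],[5.2,-6.0,0],[7.8,-9.0,0],[10.4,-12,0],[13,-15,0]], "twist": [0,0,0,0,0]}}

```text
t: 2.22
eef_pos: [0.3291, -0.4276, 0.304]
tool_rot: [0.0, 0.979, 0.204, 0.0]
contact_force: [0.9, 0.1, 0.6]
gripper_width: 1.0
```

>>> {"op": "move_arm", "data": {"gripper": [1,1,1,1,1], "xyz": [[2.6,-3.0,0],[5.2,-6.0,0],[7.8,-9.0,0],[10.4,-12,0],[13,-15,0]], "twist": [0,0,0,0,0]}}

```text
t: 2.63
eef_pos: [0.3883, -0.2382, 0.3042]
tool_rot: [0.0, 0.979, 0.204, 0.0]
contact_force: [1.1, -0.4, -0.0]
gripper_width: 0.999
```

>>> {"op": "move_arm", "data": {"gripper": [1,1,1,1,1], "xyz": [[2.6,-3.0,0],[5.2,-6.0,0],[7.8,-9.0,1],[10.4,-12,2.5],[13,-15,4]], "twist": [0,0,0,0,0]}}

```text
t: 3.05
eef_pos: [0.4476, -0.0502, 0.2648]
tool_rot: [0.0, 0.979, 0.204, 0.001]
contact_force: [0.8, -0.2, -0.0]
gripper_width: 1.002
```

```bash
python3 - <<'E'
from h import *
d=snap('wrist','w2')
for n in ['pivot_base','spacer_center','pin_center','seat_top']:
    r=spot_point(n,'wrist'); print(n,[(np.round(x['centre'],4).tolist(),proj(d,x['centre']).round(0).tolist(),round(x['p'],2)) for x in r[:2]])
goto(.47,.035,.15)
E
```

```text
pivot_base [([0.5104, -0.0669, -0.0028], [362.0, 140.0], 0.83)]
spacer_center [([0.475, 0.0313, 0.0131], [223.0, 133.0], 0.96)]
pin_center [([0.5116, -0.0664, 0.0905], [381.0, 155.0], 0.62)]
seat_top [([0.5166, -0.0667, 0.027], [370.0, 136.0], 0.9)]
t 3.3 pos [ 0.4469 -0.0525  0.2645] yaw 0.411 q7 -1.262 F [ 0.  -0.8  0.2] w 1.0 -> shift cm [ 5.61 -7.1  11.45]
```

View pics/w2.png

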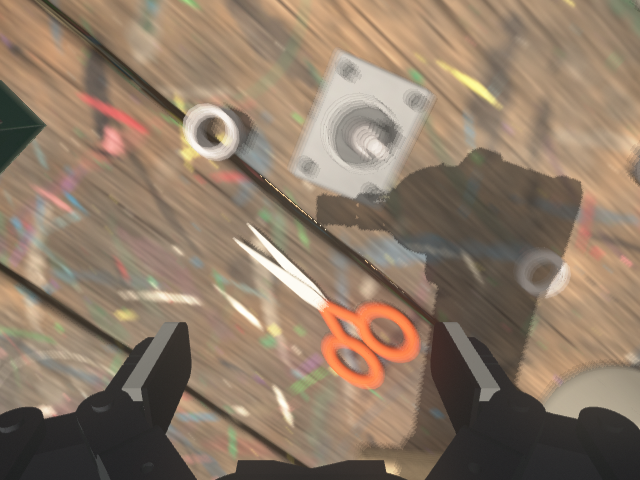

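```bash
python3 - <<'E'
from h import *
d=snap('wrist','w3')
im=cv2.imread('pics/w3.png'); 
a=cv2.resize(im[80:190,160:270],(400,400),interpolation=cv2.INTER_CUBIC); b=cv2.resize(im[90:200,310:420],(400,400),interpolation=cv2.INTER_CUBIC)
cv2.imwrite('pics/w3c.png',np.hstack([a,b]))
np.save('w3.npy',d,allow_pickle=True)
E
```

```text
(no output)
```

View pics/w3c.png

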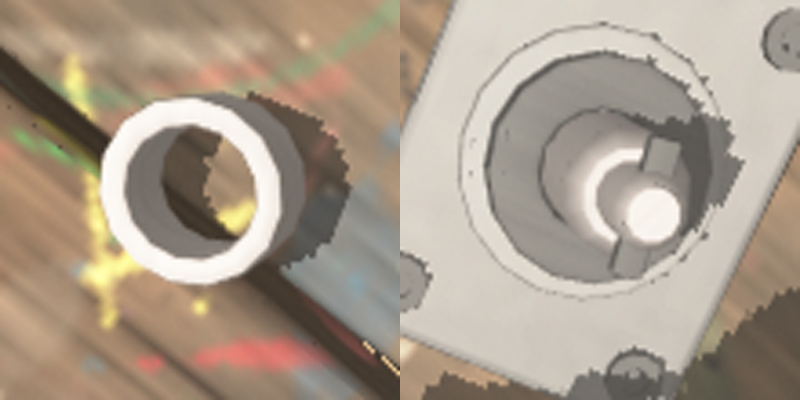

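```bash
python3 - <<'E'
from h import *
d=np.load('w3.npy',allow_pickle=True).item()
print('spacer',ray(d,212.5,132.5,.03))
for D in (-24.5,24.5): pass
print('diam', np.linalg.norm(ray(d,212.5-25,132.5,.03)-ray(d,212.5+25,132.5,.03)))
print('tip',ray(d,380.1,149.1,.097))
a=ray(d,382.05,133.2,.09);b=ray(d,373.3,160.7,.09);print('pin',a,b,(a+b)/2,np.linalg.norm(a-b),np.arctan2(*(a-b)[1::-1]))
print('collar',ray(d,310+.275*188,90+.275*162,.018), 'seat', ray(d,310+.275*198,90+.275*168,.03))
# plate corners?
s=ray(d,212.5,132.5,.03)
goto(s[0],s[1],.15)
E
```

```text
spacer [0.47364789 0.03336143 0.03      ]
diam 0.03487203117488872
tip [ 0.51340382 -0.0656768   0.097     ]
pin [ 0.52136025 -0.06411897  0.09      ] [ 0.50565924 -0.06642622  0.09      ] [ 0.51350974 -0.0652726   0.09      ] 0.01586962577199834 0.1459046047205286
collar [ 0.51357266 -0.06432786  0.018     ] seat [ 0.51375588 -0.06485858  0.03      ]
t 3.35 pos [ 0.4469 -0.0532  0.2647] yaw 0.409 q7 -1.263 F [-0.   0.1 -0.8] w 0.999 -> shift cm [ 5.9  -6.88 11.47]
```

View pics/w3.png

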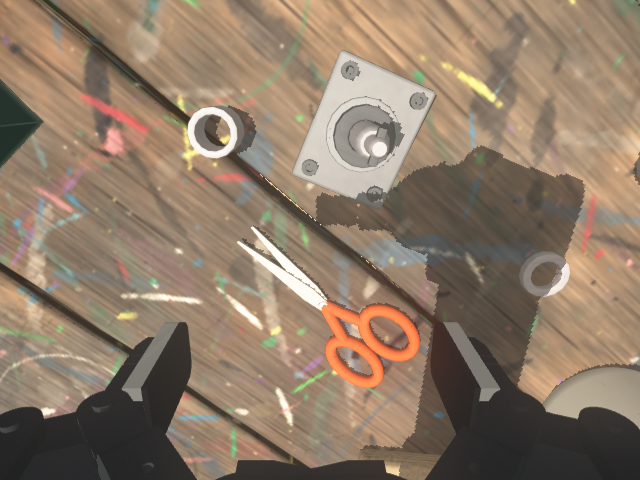

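>>> {"op": "move_arm", "data": {"gripper": [0.65,0.65,0.65,0.65,0.65], "xyz": [[2,-2.3,3],[4,-4.6,6],[5.9,-6.9,8],[5.9,-6.9,11],[5.9,-6.9,11.5]], "twist": [0,0,0,0,0]}}

```text
t: 3.77
eef_pos: [0.4721, 0.0345, 0.1464]
tool_rot: [-0.0, 0.979, 0.204, -0.002]
contact_force: [-1.4, -1.7, -0.4]
gripper_width: 0.646
```

```bash
python3 - <<'E'
from h import *
d=snap('wrist','w4'); goto(.4736,.0334,.079)
d=snap('wrist','w4b'); goto(.4736,.0334,.079)
E
```

```text
t 3.82 pos [0.472  0.0334 0.1471] yaw 0.41 q7 -1.586 F [-0.6 -0.3 -0.4] w 0.649 -> shift cm [0.19 0.07 6.81] 
t 3.87 pos [0.4727 0.033  0.1487] yaw 0.408 q7 -1.585 F [-0.9 -0.7  1.4] w 0.651 -> shift cm [ 0.12 -0.    6.97]
```

View pics/w4b.png

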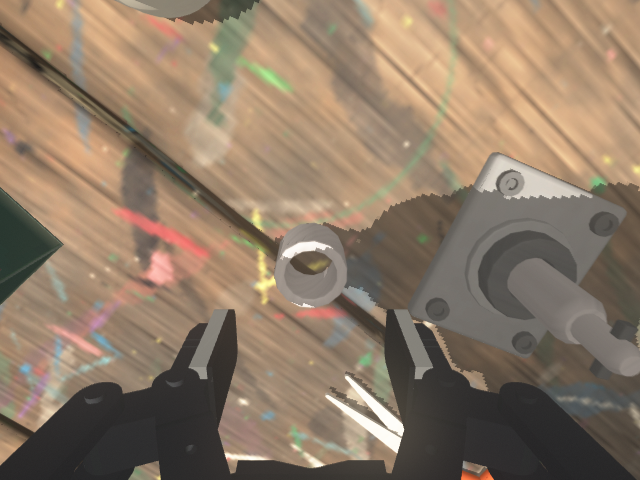

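```bash
python3 - <<'E'
from h import *
d=read_camera('wrist'); print(proj(d,[.4736,.0334,.03])); print(ray(d,311,274,.03))
im=cv2.imread('pics/w4b.png'); cv2.imwrite('pics/w4c.png',cv2.resize(im[215:315,265:365],(500,500)))
E
```

```text
[309.64127834 275.71226267]
[0.47468817 0.03315662 0.03      ]
```

View pics/w4c.png

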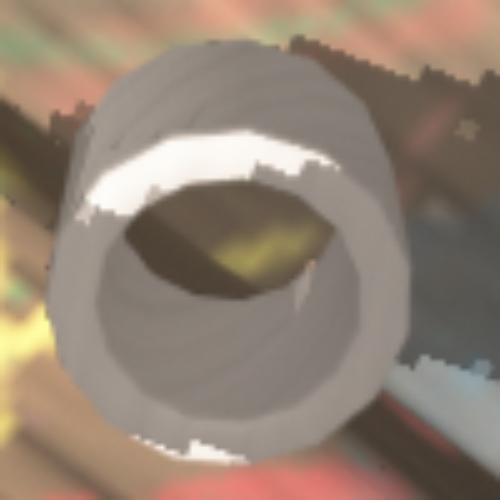

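>>> {"op": "move_arm", "data": {"gripper": [0.65,0.65,0.65,0.65,0.65], "xyz": [[0.15,0,2.5],[0.15,0,5],[0.15,0,6.5],[0.15,0,7.0],[0.15,0,7.0]], "twist": [0,0,0,0,0]}}

```text
t: 4.33
eef_pos: [0.4753, 0.0342, 0.08]
tool_rot: [0.0, 0.979, 0.203, 0.0]
contact_force: [-0.3, 0.6, 0.3]
gripper_width: 0.652
```

>>> {"op": "move_arm", "data": {"gripper": [0.3,0.3,0.3,0.3,0.3], "xyz": [[0,0,0],[0,0,0],[0,0,0],[0,0,0],[0,0,0]], "twist": [0,0,0,0,0], "squeeze": 30}}

```text
t: 4.75
eef_pos: [0.476, 0.0351, 0.0812]
tool_rot: [0.0, 0.979, 0.204, 0.001]
contact_force: [-0.7, -1.4, 4.7]
gripper_width: 0.415
```

```bash
python3 - <<'E'
from h import *
d=snap('wrist','w5'); goto(.5135,-.0653,.18)
E
```

```text
t 4.8 pos [0.476  0.035  0.0813] yaw 0.41 q7 -1.666 F [-0.8 -1.7  4.3] w 0.411 -> shift cm [-0.54 10.71 -9.86]
```

View pics/w5.png

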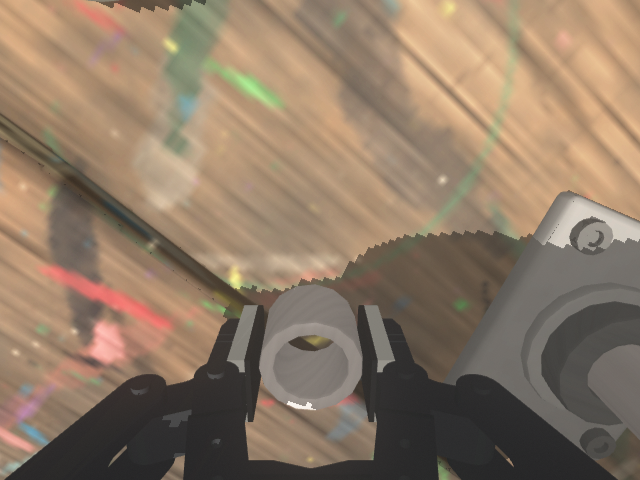

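>>> {"op": "move_arm", "data": {"gripper": [0.3,0.3,0.3,0.3,0.3], "xyz": [[0,0,-1],[0,0,-4],[0,0,-8],[0,0,-10],[0,0,-10]], "twist": [0,0,0,0,0]}}

```text
t: 5.22
eef_pos: [0.4777, 0.036, 0.1852]
tool_rot: [0.001, 0.979, 0.204, 0.005]
contact_force: [0.6, -0.3, -0.8]
gripper_width: 0.41
```

```bash
python3 - <<'E'
from h import *
d=snap('wrist','w6'); goto(.5135,-.0653,.18); o,R,p=tool()
im=cv2.imread('pics/w6.png'); cv2.imwrite('pics/w6c.png',cv2.resize(im[270:430,230:390],(640,640))[:600])
c=R@np.array([0,0,.0511])+p; print(c)
for r in (.018,):
  print([proj(d,c+R@np.array([r*np.cos(a),r*np.sin(a),0])).round(1).tolist() for a in (0,np.pi/2,np.pi,-np.pi/2)])
E
```

```text
t 5.27 pos [0.4766 0.0356 0.183 ] yaw 0.41 q7 -1.558 F [ 0.7 -0.1 -0.3] w 0.41 -> shift cm [-0.65 10.72  0.33] 
[0.47696663 0.03563794 0.13194005]
[[308.9, 314.2], [362.0, 361.4], [308.9, 405.0], [255.8, 361.4]]
```

View pics/w6c.png

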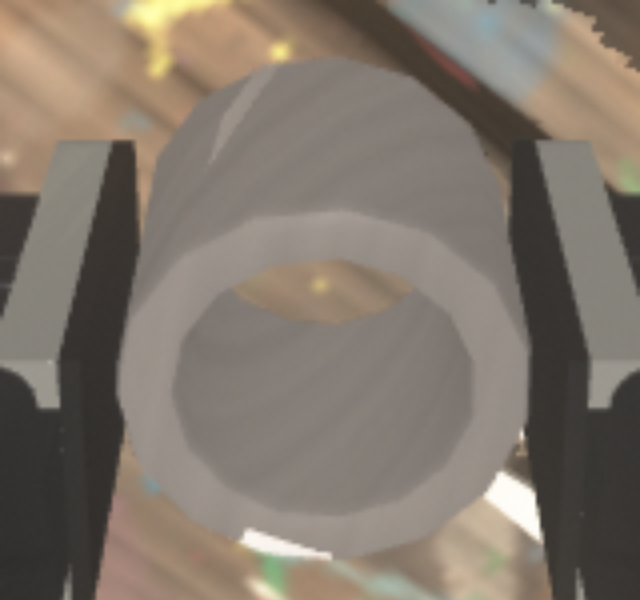

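>>> {"op": "move_arm", "data": {"gripper": [0.3,0.3,0.3,0.3,0.3], "xyz": [[-0.1,3,-0.6],[-0.3,6,-0.6],[-0.4,9,-0.6],[-0.5,10.7,-0.6],[-0.5,10.7,-0.6]], "twist": [0,0,0,0,0]}}

```text
t: 5.68
eef_pos: [0.5134, -0.0693, 0.185]
tool_rot: [0.001, 0.98, 0.201, -0.0]
contact_force: [0.4, -0.6, -1.4]
gripper_width: 0.409
```

>>> {"op": "move_arm", "data": {"gripper": [0.3,0.3], "xyz": [[0,0,0],[0,0,0]], "twist": [0,0]}}

```text
t: 5.85
eef_pos: [0.5124, -0.0638, 0.1851]
tool_rot: [-0.0, 0.979, 0.204, -0.001]
contact_force: [-0.3, -0.5, -0.5]
gripper_width: 0.41
```

```bash
python3 - <<'E'
from h import *
goto(.5152,-.0645,.186)
ims=[]
for c in ('scene','side'):
    d=snap(c,'h1'+c); im=cv2.imread(f'pics/h1{c}.png'); u,v=proj(d,[.5135,-.0653,.1]).astype(int)
    ims.append(cv2.resize(im[v-50:v+50,u-40:u+40],(400,500),interpolation=cv2.INTER_CUBIC)); print(c,u,v)
cv2.imwrite('pics/h1.png',np.hstack(ims))
d=snap('wrist','h1w')
E
```

```text
t 5.85 pos [ 0.5124 -0.0638  0.1851] yaw 0.411 q7 -1.336 F [-0.3 -0.5 -0.5] w 0.41 -> shift cm [ 0.23  0.18 -0.09] 
scene 293 228
side 284 238
```

View pics/h1.png

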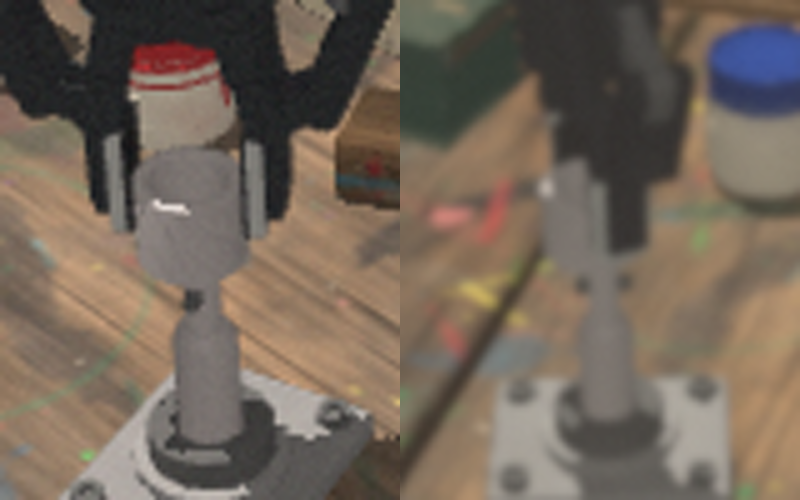

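View pics/h1w.png

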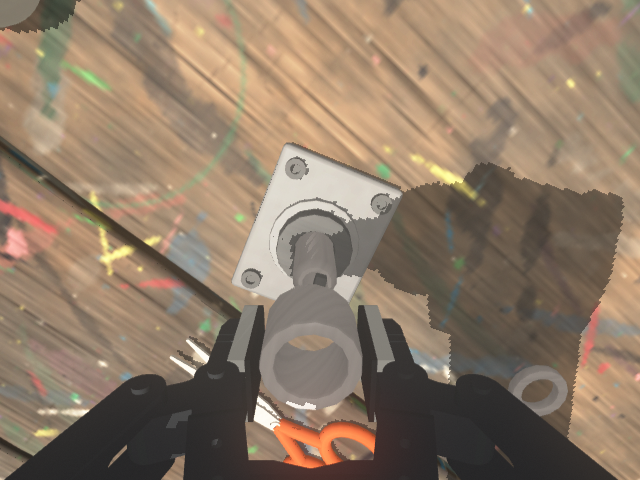

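```bash
python3 - <<'E'
from h import *
goto(.5152,-.0645,.186)
o,R,p=tool()
S=p+R@np.array([-.0019,0,.0])
B=np.array([.5135,-.0653,0])
for c in ('scene','side','wrist'):
    d=read_camera(c); im=cv2.cvtColor(d['pixels'],cv2.COLOR_RGB2BGR)
    def circ(C,r,col):
        pts=np.array([proj(d,C+[r*np.cos(a),r*np.sin(a),0]) for a in np.linspace(0,6.283,40)])
        f=1; cv2.polylines(im2,[np.int32((pts-o0)*k*16)],True,col,1,cv2.LINE_AA,4)
    k=5 if c!='wrist' else 2
    u,v=proj(d,[.5135,-.0653,.09]).astype(int); w,h=(50,55) if c!='wrist' else (150,150)
    o0=np.array([u-w,v-h]); im2=cv2.resize(im[v-h:v+h,u-w:u+w],None,fx=k,fy=k,interpolation=cv2.INTER_CUBIC)
    for z,col in ((-.0511,(0,255,0)),(-.0811,(0,255,0))): circ(S+[0,0,z],.018,col)
    circ(B+[0,0,.097],.006,(0,0,255));circ(B+[0,0,.067],.011,(0,0,255));circ(B+[0,0,.03],.022,(0,0,255))
    cv2.imwrite(f'pics/ov_{c}.png',im2)
E
```

```text
t 6.0 pos [ 0.5126 -0.0633  0.1853] yaw 0.413 q7 -1.336 F [0.5 0.8 0.6] w 0.41 -> shift cm [ 0.19  0.21 -0.07]
```

View pics/ov_scene.png

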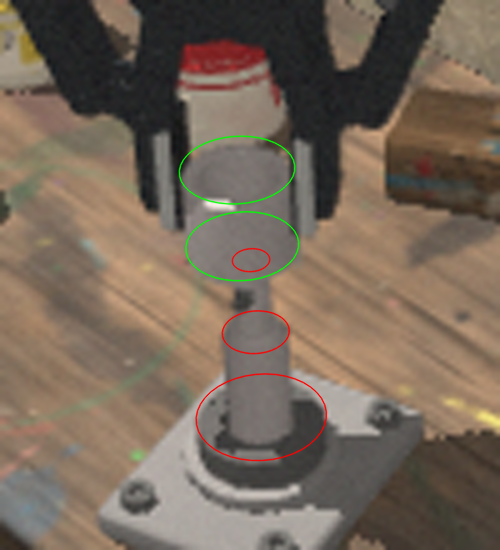

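View pics/ov_side.png

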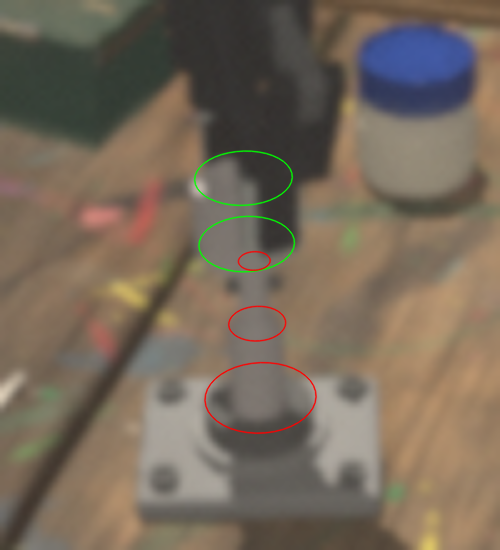

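View pics/ov_wrist.png

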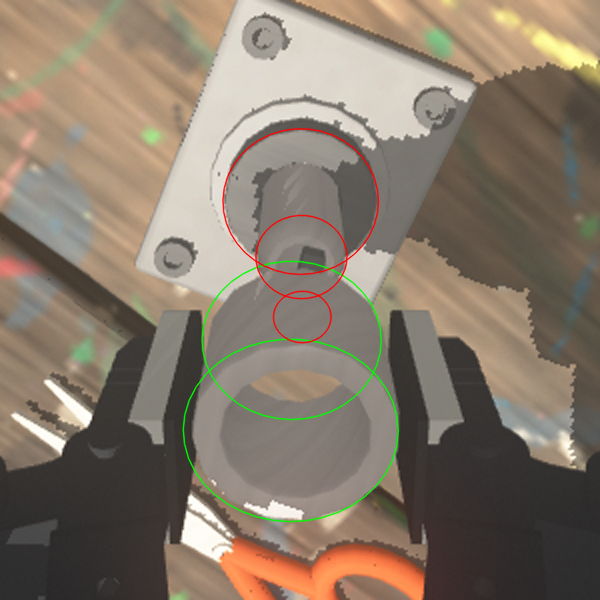

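>>> {"op": "move_arm", "data": {"gripper": [0.3,0.3,0.3,0.3,0.3], "xyz": [[0.34,0.2,0],[0.34,0.2,0.6],[0.34,0.2,1.5],[0.34,0.2,2.4],[0.34,0.2,2.8]], "twist": [0,0,0,0,0]}}

```text
t: 6.57
eef_pos: [0.516, -0.0651, 0.1555]
tool_rot: [-0.0, 0.979, 0.204, -0.001]
contact_force: [-0.3, -0.7, -1.1]
gripper_width: 0.41
```

```bash
cat > ov.py <<'E'
from h import *
import sys
tag=sys.argv[1]; B=np.array([.5135,-.0653,0])
read_camera('scene');read_camera('scene')
goto(.5152,-.0645,.186)
ims=[]
for c in ('scene','side','wrist'):
    d=snap(c,f'{tag}_{c}'); im=cv2.imread(f'pics/{tag}_{c}.png')
    u,v=proj(d,B+[0,0,.08]).astype(int)
    if c=='wrist': u,v=310,340; s=100
    else: s=50
    v=min(v,480-s)
    ims.append(cv2.resize(im[v-s:v+s,u-s:u+s],(400,400),interpolation=cv2.INTER_CUBIC))
cv2.imwrite(f'pics/{tag}_ss.png',np.hstack(ims[:2])); cv2.imwrite(f'pics/{tag}_w.png',ims[2])
E
python3 ov.py d1
```

```text
t 6.67 pos [ 0.516 -0.065  0.156] yaw 0.411 q7 -1.358 F [ 0.4 -0.2 -1. ] w 0.412 -> shift cm [-0.06 -0.09 -3.  ]
```

View pics/d1_ss.png

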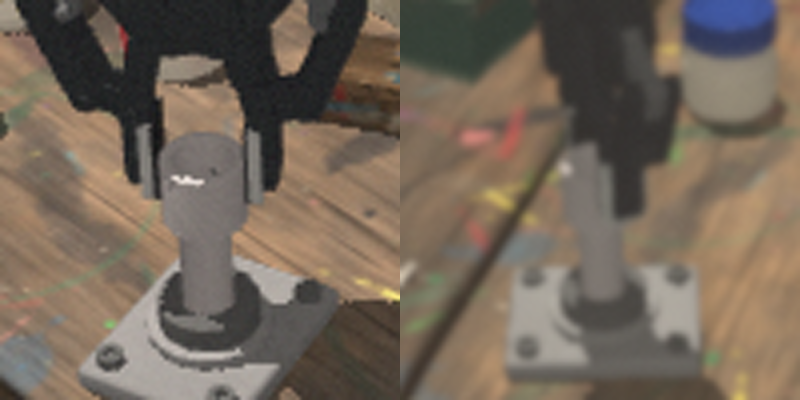

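View pics/d1_w.png

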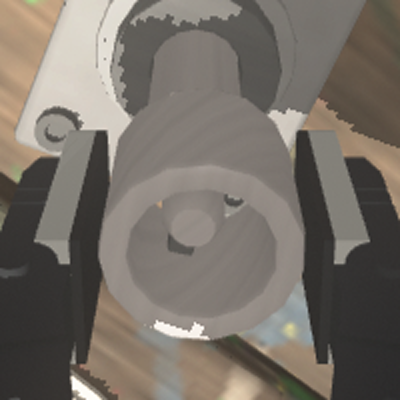

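```bash
python3 - <<'E'
from h import *
d=read_camera('wrist');o,R,p=tool()
def full(x,y): return 210+x/2,240+y/2
for dz in (.0511,.053):
  a=ray(d,*full(201,252),p[2]-dz); b=ray(d,*full(192,228),.097); print((R.T@(b-a)*1000).round(2), a,b)
# bore
E
```

```text
[-1.8  -1.61  9.55] [ 0.51592267 -0.06600024  0.10655306] [ 0.51362931 -0.0652419   0.097     ]
[-0.44 -1.61  7.65] [ 0.51467513 -0.066543    0.10465306] [ 0.51362931 -0.0652419   0.097     ]
```

>>> {"op": "move_arm", "data": {"gripper": [0.3,0.3,0.3,0.3], "xyz": [[0,-0.12,0],[0,-0.12,0.3],[0,-0.12,0.6],[0,-0.12,0.6]], "twist": [0,0,0,0]}}

```text
t: 7.2
eef_pos: [0.5162, -0.064, 0.1509]
tool_rot: [-0.0, 0.979, 0.204, -0.0]
contact_force: [-0.3, 0.7, -0.4]
gripper_width: 0.411
```

>>> {"op": "move_arm", "data": {"gripper": [0.3,0.3], "xyz": [[0,0,0.2],[0,0,0.2]], "twist": [0,0]}}

```text
t: 7.37
eef_pos: [0.5163, -0.064, 0.1491]
tool_rot: [-0.0, 0.979, 0.204, -0.0]
contact_force: [0.4, 0.9, -1.7]
gripper_width: 0.413
```

>>> {"op": "move_arm", "data": {"gripper": [0.3,0.3], "xyz": [[0,0,0.2],[0,0,0.2]], "twist": [0,0]}}

```text
t: 7.53
eef_pos: [0.5164, -0.064, 0.1471]
tool_rot: [-0.0, 0.979, 0.204, -0.0]
contact_force: [-0.5, -0.3, -0.1]
gripper_width: 0.412
```

>>> {"op": "move_arm", "data": {"gripper": [0.3,0.3,0.3], "xyz": [[0,0,0.3],[0,0,0.6],[0,0,0.6]], "twist": [0,0,0]}}

```text
t: 7.78
eef_pos: [0.5162, -0.064, 0.1408]
tool_rot: [-0.0, 0.979, 0.204, -0.0]
contact_force: [0.1, -0.3, -0.1]
gripper_width: 0.415
```

>>> {"op": "move_arm", "data": {"gripper": [0.3,0.3,0.3], "xyz": [[0,0,0.4],[0,0,0.8],[0,0,0.8]], "twist": [0,0,0]}}

```text
t: 8.03
eef_pos: [0.516, -0.064, 0.1326]
tool_rot: [-0.0, 0.979, 0.204, -0.001]
contact_force: [-0.4, -0.5, -0.6]
gripper_width: 0.413
```

>>> {"op": "move_arm", "data": {"gripper": [0.3,0.3,0.3,0.3,0.3], "xyz": [[0,0,0.5],[0,0,1.0],[0,0,1.5],[0,0,1.9],[0,0,2.0]], "twist": [0,0,0,0,0]}}

```text
t: 8.45
eef_pos: [0.516, -0.064, 0.1125]
tool_rot: [-0.0, 0.979, 0.204, -0.001]
contact_force: [-0.3, 0.4, -0.8]
gripper_width: 0.409
```

Open to release, then rise with moderate opening.

>>> {"op": "move_arm", "data": {"gripper": [0.65,0.65,0.65,0.65], "xyz": [[0,0,0],[0,0,0],[0,0,0],[0,0,-1]], "twist": [0,0,0,0]}}

```text
t: 8.78
eef_pos: [0.5156, -0.0639, 0.1226]
tool_rot: [-0.0, 0.979, 0.204, -0.001]
contact_force: [0.0, -0.7, 0.5]
gripper_width: 0.649
```

>>> {"op": "move_arm", "data": {"gripper": [0.65,0.65,0.65,0.65,0.65], "xyz": [[0,0,-3],[0,0,-6],[0,0,-8],[0,0,-10],[0,0,-11]], "twist": [0,0,0,0,0]}}

```text
t: 9.2
eef_pos: [0.5176, -0.0639, 0.237]
tool_rot: [0.001, 0.979, 0.204, 0.002]
contact_force: [-0.3, -1.4, 0.8]
gripper_width: 0.649
```

```bash
python3 - <<'E'
from h import *
d=snap('side','r1'); d=snap('wrist','r1w'); goto(.4725,-.256,.2)
E
python3 ov.py r1
```

```text
t 9.3 pos [ 0.5175 -0.064   0.2357] yaw 0.411 q7 -1.304 F [0.7 0.2 0. ] w 0.649 -> shift cm [-11.81  15.8    3.56] 
t 9.4 pos [ 0.5161 -0.0641  0.2331] yaw 0.411 q7 -1.304 F [-0.3  0.5 -0.6] w 0.65 -> shift cm [-0.1   0.    4.71]
```

View pics/r1_ss.png

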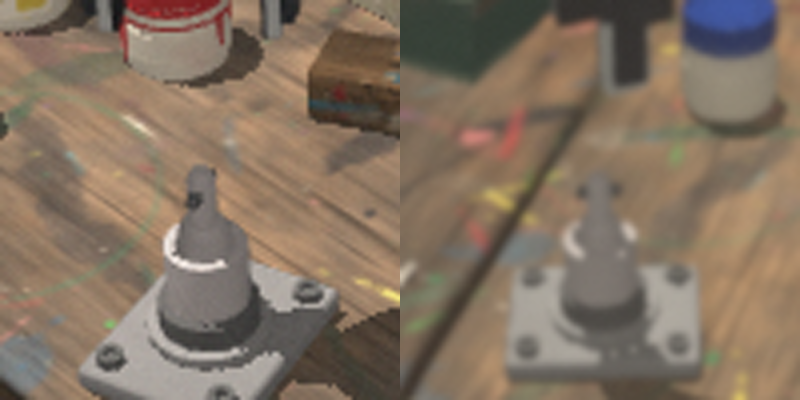

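View pics/r1_wrist.png

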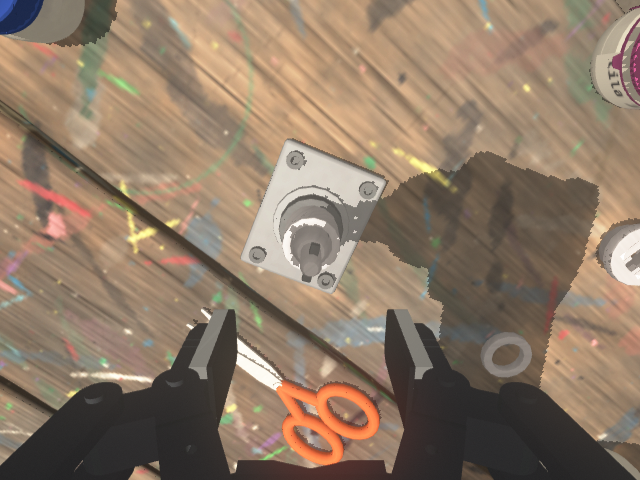

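>>> {"op": "move_arm", "data": {"gripper": [0.7,0.7,0.7,0.7,0.7], "xyz": [[-2.4,3.2,0],[-4.8,6.4,0],[-7.2,9.6,1.5],[-9.6,12.8,4],[-11.7,15.8,6]], "twist": [0,0,0,0,0]}}

```text
t: 9.97
eef_pos: [0.4725, -0.2514, 0.1753]
tool_rot: [-0.0, 0.979, 0.204, -0.0]
contact_force: [0.7, -0.3, -0.0]
gripper_width: 0.701
```

>>> {"op": "move_arm", "data": {"gripper": [0.7,0.7,0.7], "xyz": [[0,0,1.5],[0,0,2],[0,0,2]], "twist": [0,0,0]}}

```text
t: 10.22
eef_pos: [0.4724, -0.2491, 0.1545]
tool_rot: [-0.002, 0.979, 0.204, -0.002]
contact_force: [0.0, 0.6, -0.5]
gripper_width: 0.701
```

```bash
python3 - <<'E'
from h import *
read_camera('wrist');d=snap('wrist','w7');np.save('w7.npy',d,allow_pickle=True); goto(.4725,-.256,.2)
r=spot_point('washer_center','wrist');print(r[:1])
u,v=proj(d,[.4725,-.256,.008]).astype(int);print(u,v);im=cv2.imread('pics/w7.png');v=min(v,420);cv2.imwrite('pics/w7c.png',cv2.resize(im[v-60:v+60,u-60:u+60],(480,480)))
E
```

```text
t 10.32 pos [ 0.4742 -0.2484  0.1567] yaw 0.413 q7 -0.959 F [ 1.1 -0.   1.2] w 0.697 -> shift cm [-0.45  0.62 -4.33] 
[]
322 262
```

View pics/w7c.png

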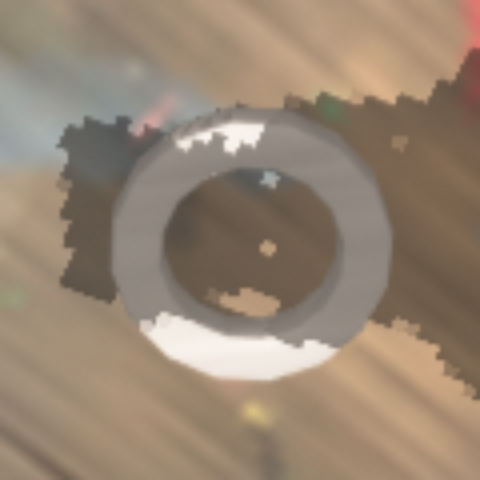

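```bash
python3 - <<'E'
from h import *
d=np.load('w7.npy',allow_pickle=True).item()
s=ray(d,325.1,264.25,.008);print(s)
goto(s[0],s[1],.0765)
E
```

```text
[ 0.47236812 -0.25785682  0.008     ]
t 10.37 pos [ 0.4745 -0.2485  0.1573] yaw 0.413 q7 -0.959 F [ 0.  -0.3  0.8] w 0.701 -> shift cm [-0.58  0.77  8.07]
```

>>> {"op": "move_arm", "data": {"gripper": [0.7,0.7,0.7,0.7,0.7], "xyz": [[-0.6,0.8,2],[-0.6,0.8,5],[-0.6,0.8,7.5],[-0.6,0.8,8.4],[-0.6,0.8,8.4]], "twist": [0,0,0,0,0]}}

```text
t: 10.78
eef_pos: [0.4708, -0.2583, 0.0716]
tool_rot: [-0.001, 0.979, 0.205, -0.001]
contact_force: [0.2, 1.0, 0.2]
gripper_width: 0.697
```

```bash
python3 - <<'E'
from h import *
read_camera('wrist');d=snap('wrist','w8'); goto(.4724,-.2579,.073)
E
```

```text
t 10.88 pos [ 0.4722 -0.2592  0.0738] yaw 0.412 q7 -0.994 F [ 0.3 -0.3 -0.9] w 0.702 -> shift cm [ 0.07 -0.11  0.08]
```

View pics/w8.png

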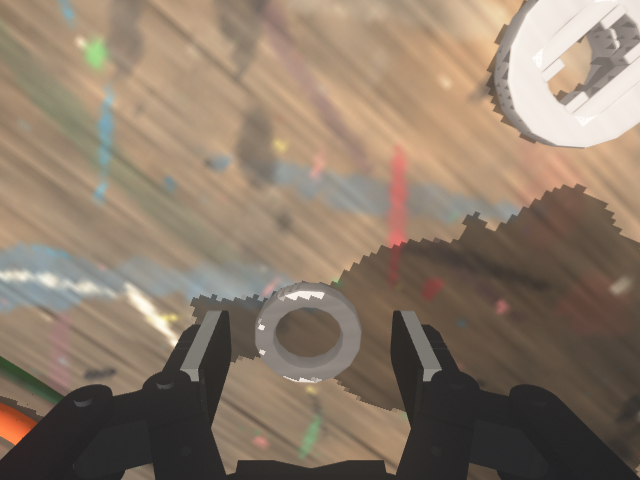

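>>> {"op": "move_arm", "data": {"gripper": [0.38,0.38,0.38,0.38,0.38], "xyz": [[0,0,0],[0,0,0],[0,0,0],[0,0,0],[0,0,0]], "twist": [0,0,0,0,0], "squeeze": 30}}

```text
t: 11.3
eef_pos: [0.4723, -0.2599, 0.0746]
tool_rot: [0.001, 0.979, 0.204, 0.001]
contact_force: [-1.2, 1.0, 6.5]
gripper_width: 0.437
```

>>> {"op": "move_arm", "data": {"gripper": [0.38,0.38,0.38,0.38,0.38], "xyz": [[0,0,-1],[0,0,-4],[0,0,-7],[0,0,-10],[0,0,-11]], "twist": [0,0,0,0,0]}}

```text
t: 11.72
eef_pos: [0.4731, -0.2605, 0.188]
tool_rot: [0.002, 0.979, 0.204, 0.003]
contact_force: [1.6, -0.1, -0.2]
gripper_width: 0.437
```

```bash
python3 - <<'E'
from h import *
read_camera('wrist');read_camera('wrist');d=snap('wrist','w9');np.save('w9.npy',d,allow_pickle=True); goto(.5155,-.0645,.185)
im=cv2.imread('pics/w9.png');cv2.imwrite('pics/w9c.png',cv2.resize(im[260:420,230:390],(600,600)))
E
```

```text
t 11.87 pos [ 0.4714 -0.26    0.1838] yaw 0.411 q7 -0.926 F [-0.1 -0.  -0.3] w 0.437 -> shift cm [ 11.84 -16.17  -0.13]
```

View pics/w9c.png

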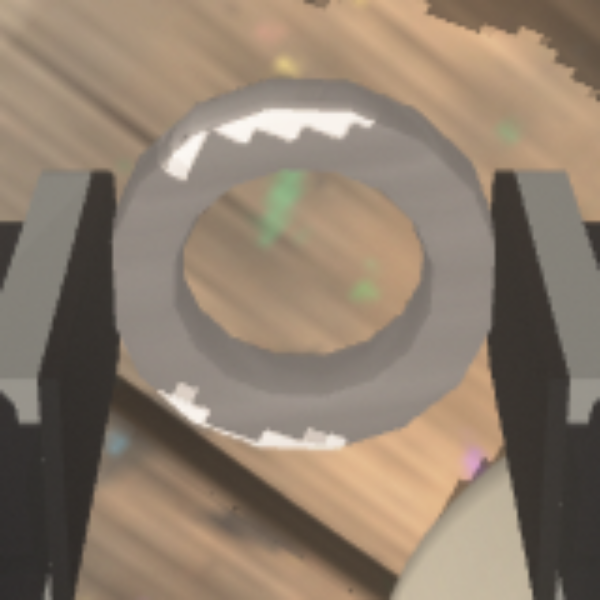

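```bash
python3 - <<'E'
from h import *
d=np.load('w9.npy',allow_pickle=True).item();o,R,p=tool()
for dz in (.0655,.067):
  print((R.T@(ray(d,310.8,334.7,p[2]-dz)-p)*1000).round(2))
# reference: spacer
E
```

```text
[ 1.31  1.48 65.51]
[ 0.39  1.49 67.  ]
```

>>> {"op": "move_arm", "data": {"gripper": [0.38,0.38,0.38,0.38,0.38], "xyz": [[2.2,-3.1,-0.2],[4.5,-6.3,-0.3],[7,-9.6,-0.3],[9.4,-13,-0.3],[11.65,-16.2,-0.3]], "twist": [0,0,0,0,0]}}

```text
t: 12.28
eef_pos: [0.5124, -0.0624, 0.184]
tool_rot: [-0.001, 0.979, 0.204, -0.001]
contact_force: [1.5, 0.2, -0.5]
gripper_width: 0.44
```

>>> {"op": "move_arm", "data": {"gripper": [0.38,0.38,0.38], "xyz": [[0,0,0],[0,0,0],[0,0,0]], "twist": [0,0,0]}}

```text
t: 12.53
eef_pos: [0.5123, -0.065, 0.1843]
tool_rot: [-0.0, 0.979, 0.204, -0.001]
contact_force: [0.1, -0.3, -0.6]
gripper_width: 0.44
```

```bash
python3 ov.py e1; python3 -c "
from h import *
goto(.5135,-.0652,.155)"
```

```text
t 12.63 pos [ 0.5125 -0.0664  0.1847] yaw 0.408 q7 -1.33 F [ 0.5 -0.2 -0.7] w 0.441 -> shift cm [ 0.33 -0.06 -0.13] 
t 12.78 pos [ 0.5129 -0.0661  0.1853] yaw 0.408 q7 -1.33 F [0.3 0.6 0.1] w 0.441 -> shift cm [ 0.09 -0.06  3.03]
```

View pics/e1_ss.png

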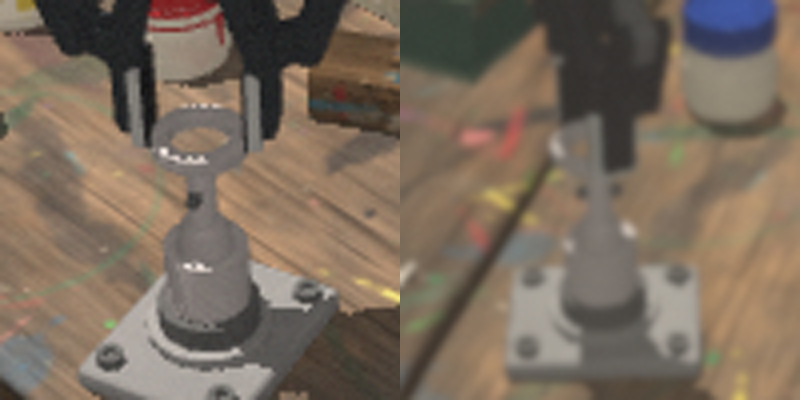

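View pics/e1_w.png

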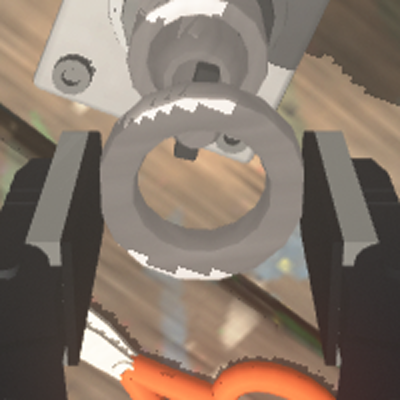

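>>> {"op": "move_arm", "data": {"gripper": [0.38,0.38,0.38,0.38,0.38], "xyz": [[0.15,-0.05,0.5],[0.15,-0.05,1.3],[0.15,-0.05,2.1],[0.15,-0.05,2.9],[0.15,-0.05,3.1]], "twist": [0,0,0,0,0]}}

```text
t: 13.2
eef_pos: [0.5134, -0.0636, 0.1528]
tool_rot: [-0.0, 0.979, 0.204, -0.001]
contact_force: [-0.3, 0.5, -0.1]
gripper_width: 0.445
```

```bash
python3 ov.py e2; python3 -c "
from h import *
goto(.5135,-.0652,.15)"
```

```text
t 13.3 pos [ 0.5139 -0.0635  0.1537] yaw 0.411 q7 -1.357 F [-0.4  0.4 -0.7] w 0.444 -> shift cm [ 0.07  0.14 -3.23] 
t 13.45 pos [ 0.5147 -0.0635  0.1548] yaw 0.411 q7 -1.357 F [-0.2 -0.6 -0.7] w 0.437 -> shift cm [-0.18  0.11  0.48]
```

View pics/e2_w.png

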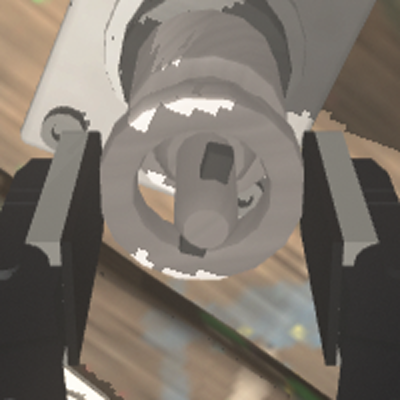

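View pics/e2_ss.png

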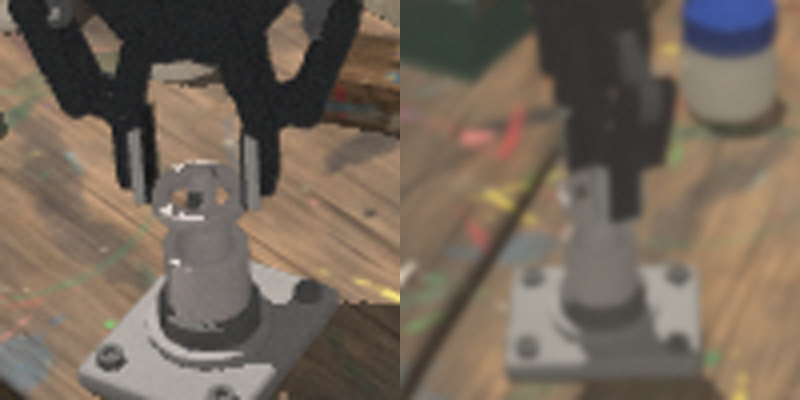

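```bash
python3 - <<'E'
from h import *
d=read_camera('wrist');o,R,p=tool()
def full(x,y): return 210+x/2,240+y/2
a=ray(d,*full(201,183),p[2]-.0663); b=ray(d,*full(207,230),.097); print((R.T@(b-a)*1000).round(2), a,b)
E
```

```text
[-4.3   1.06 -8.38] [ 0.51711633 -0.06287817  0.08861741] [ 0.51358963 -0.06556679  0.097     ]
```

>>> {"op": "move_arm", "data": {"gripper": [0.38,0.38,0.38,0.38], "xyz": [[-0.15,0.12,0.2],[-0.15,0.12,0.6],[-0.15,0.12,0.9],[-0.15,0.12,0.9]], "twist": [0,0,0,0]}}

```text
t: 13.83
eef_pos: [0.5131, -0.0653, 0.145]
tool_rot: [-0.0, 0.979, 0.204, -0.001]
contact_force: [-0.9, -0.2, -0.5]
gripper_width: 0.439
```

>>> {"op": "move_arm", "data": {"gripper": [0.38,0.38], "xyz": [[0,0,0.2],[0,0,0.2]], "twist": [0,0]}}

```text
t: 14.0
eef_pos: [0.5135, -0.0652, 0.1433]
tool_rot: [-0.0, 0.979, 0.204, -0.0]
contact_force: [-0.1, -0.3, -0.2]
gripper_width: 0.439
```

>>> {"op": "move_arm", "data": {"gripper": [0.38,0.38], "xyz": [[0,0,0.2],[0,0,0.2]], "twist": [0,0]}}

```text
t: 14.17
eef_pos: [0.5135, -0.0652, 0.1414]
tool_rot: [-0.0, 0.979, 0.204, -0.0]
contact_force: [-0.5, -0.3, 0.1]
gripper_width: 0.44
```

>>> {"op": "move_arm", "data": {"gripper": [0.38,0.38,0.38], "xyz": [[0,0,0.3],[0,0,0.6],[0,0,0.6]], "twist": [0,0,0]}}

```text
t: 14.42
eef_pos: [0.5132, -0.0653, 0.135]
tool_rot: [-0.0, 0.979, 0.204, -0.0]
contact_force: [0.5, -0.8, -0.7]
gripper_width: 0.437
```

>>> {"op": "move_arm", "data": {"gripper": [0.65,0.65,0.65,0.65,0.65], "xyz": [[0,0,0],[0,0,0],[0,0,0],[0,0,-0.5],[0,0,-3]], "twist": [0,0,0,0,0]}}

```text
t: 14.83
eef_pos: [0.5115, -0.0652, 0.1633]
tool_rot: [-0.001, 0.979, 0.204, -0.003]
contact_force: [-0.4, -0.8, 0.3]
gripper_width: 0.65
```

>>> {"op": "move_arm", "data": {"gripper": [0.7,0.7,0.7,0.7], "xyz": [[0,0,-3],[0,0,-6],[0,0,-7.5],[0,0,-7.5]], "twist": [0,0,0,0]}}

```text
t: 15.17
eef_pos: [0.5156, -0.0652, 0.2449]
tool_rot: [0.001, 0.979, 0.204, 0.004]
contact_force: [0.3, -0.4, 0.2]
gripper_width: 0.701
```

```bash
python3 ov.py f1; python3 -c "
from h import *
goto(.585,-.288,.2)"
```

```text
t 15.27 pos [ 0.5137 -0.0653  0.2413] yaw 0.411 q7 -1.291 F [ 0.1  0.6 -0.7] w 0.702 -> shift cm [ 0.17 -0.02  5.53] 
t 15.42 pos [ 0.5128 -0.0653  0.2395] yaw 0.411 q7 -1.291 F [-0.5  1.1  0.3] w 0.703 -> shift cm [-2.27 23.31  3.92]
```

View pics/f1_ss.png

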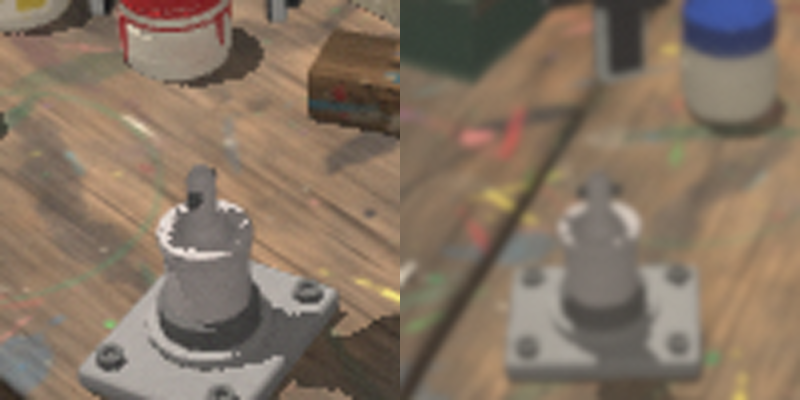

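View pics/f1_wrist.png

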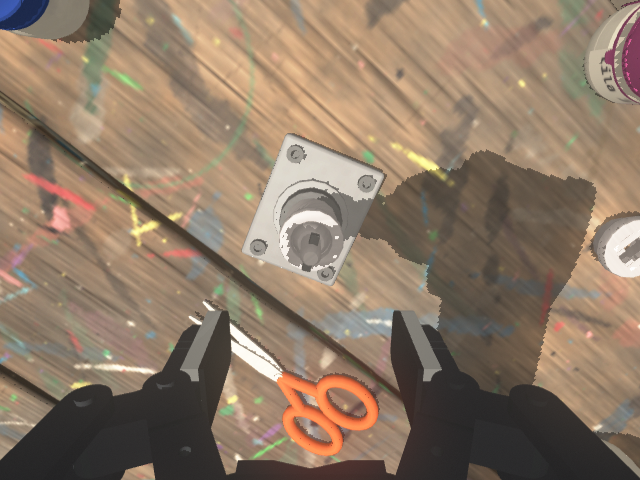

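>>> {"op": "move_arm", "data": {"gripper": [0.8,0.8,0.8,0.8,0.8], "xyz": [[-0.5,4,0],[-1,8,0],[-1.5,12,0],[-2,16,1],[-2.3,20,2.5]], "twist": [0,0,0,0,0]}}

```text
t: 15.83
eef_pos: [0.5723, -0.2592, 0.2157]
tool_rot: [0.0, 0.979, 0.204, 0.0]
contact_force: [1.1, 0.7, 1.1]
gripper_width: 0.797
```

>>> {"op": "move_arm", "data": {"gripper": [0.8,0.8,0.8,0.8], "xyz": [[0,3.3,2],[0,3.3,5],[0,3.3,5],[0,3.3,5]], "twist": [0,0,0,0]}}

```text
t: 16.17
eef_pos: [0.5836, -0.2863, 0.1631]
tool_rot: [-0.002, 0.979, 0.204, -0.002]
contact_force: [0.7, 0.7, 0.5]
gripper_width: 0.8
```

```bash
python3 - <<'E'
from h import *
read_camera('wrist');d=snap('wrist','w10');np.save('w10.npy',d,allow_pickle=True); goto(.585,-.288,.16)
for q in('bushing_key','bushing_center'): r=spot_point(q,'wrist');print([(x['centre'],x['p']) for x in r[:1]])
u,v=proj(d,[.585,-.288,.022]).astype(int);print(u,v);im=cv2.imread('pics/w10.png');v=min(v,410);cv2.imwrite('pics/w10c.png',cv2.resize(im[v-70:v+70,u-70:u+70],(560,560)))
E
```

```text
t 16.27 pos [ 0.5857 -0.2859  0.1666] yaw 0.412 q7 -0.953 F [-0.1 -0.6  0.3] w 0.799 -> shift cm [-0.15  0.17  0.66] 
[([0.5847, -0.2863, 0.0225], 0.98)]
[([0.5838, -0.2903, 0.0123], 0.76)]
314 260
```

View pics/w10c.png

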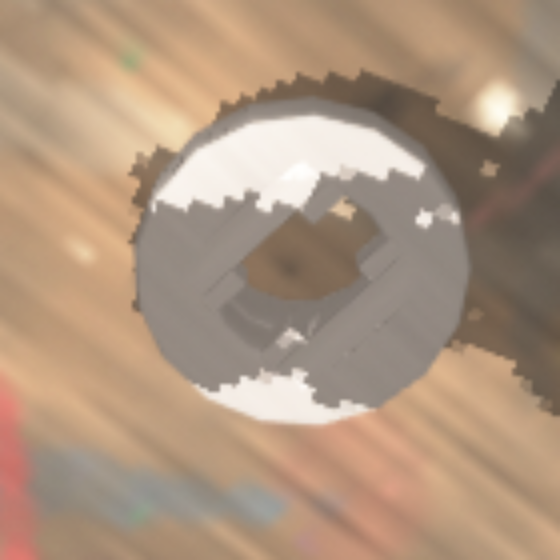

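```bash
python3 - <<'E'
from h import *
im=cv2.imread('pics/w10.png')[230:300,280:350]
im=cv2.resize(im,(600,600),interpolation=cv2.INTER_CUBIC)
g=cv2.cvtColor(im,cv2.COLOR_BGR2GRAY); g=cv2.createCLAHE(3,(4,4)).apply(g); cv2.imwrite('pics/w10z.png',g)
E
```

```text
(no output)
```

View pics/w10z.png

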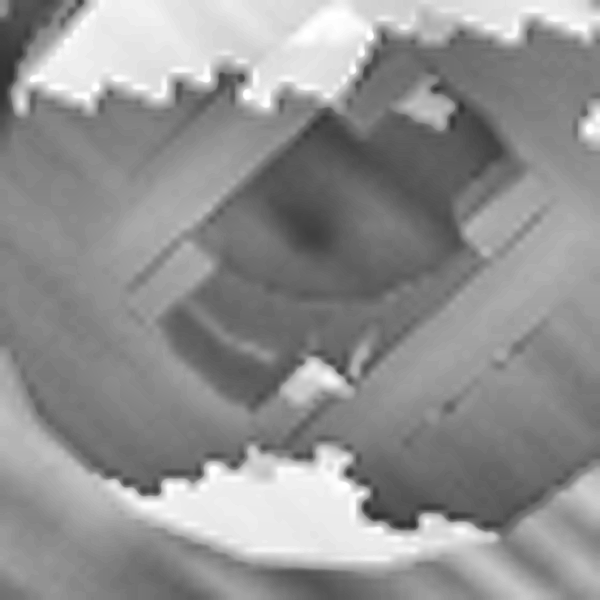

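```bash
python3 - <<'E'
from h import *
d=np.load('w10.npy',allow_pickle=True).item()
f=lambda x,y,z=.022: ray(d,280+x*70/600,230+y*70/600,z)
for A,B in (((130,290),(340,100)),((285,445),(545,210)),((205,365),(490,130)),((400,445),(550,325))):
    a,b=f(*A),f(*B); print(np.arctan2(*(b-a)[1::-1]).round(3),np.linalg.norm(b-a))
c=[f(130,290),f(340,100),f(285,445),f(545,210)]
print('mid',np.mean(c,0), f((205+490)/2,(365+130)/2))
# head outer in w10c: scale4, origin 244,190
e=lambda x,y: ray(d,244+x/4,190+y/4,.022)
print('head',e((137+468)/2,(112+424)/2), np.linalg.norm(e(137,268)-e(468,268)))
E
```

```text
-0.39 0.018296333266449933
-0.376 0.022886588039726864
-0.429 0.02384274781559219
-0.432 0.012549489593284351
mid [ 0.58574819 -0.28986358  0.022     ] [ 0.58727708 -0.29077594  0.022     ]
head [ 0.58806826 -0.289883    0.022     ] 0.04447018958808888
```

```bash
python3 - <<'E'
from h import *
goto(.5872,-.2899,.077)
E
```

```text
t 16.37 pos [ 0.5861 -0.2861  0.1677] yaw 0.412 q7 -0.953 F [-0.1  0.5  0.7] w 0.795 -> shift cm [-0.07  0.38  9.07]
```

>>> {"op": "move_arm", "data": {"gripper": [0.8,0.8,0.8,0.8,0.8], "xyz": [[-0.1,0.4,2],[-0.1,0.4,5],[-0.1,0.4,8],[-0.1,0.4,9.1],[-0.1,0.4,9.1]], "twist": [0,0,0,0,0]}}

```text
t: 16.78
eef_pos: [0.5846, -0.2899, 0.0733]
tool_rot: [-0.001, 0.979, 0.204, -0.002]
contact_force: [0.2, 0.5, 0.1]
gripper_width: 0.799
```

```bash
python3 - <<'E'
from h import *
read_camera('wrist');d=snap('wrist','w11'); goto(.5872,-.2899,.077)
E
```

```text
t 16.88 pos [ 0.5867 -0.291   0.0765] yaw 0.411 q7 -0.98 F [-0.5 -1.  -0.3] w 0.798 -> shift cm [ 0.08 -0.08 -0.05]
```

View pics/w11.png

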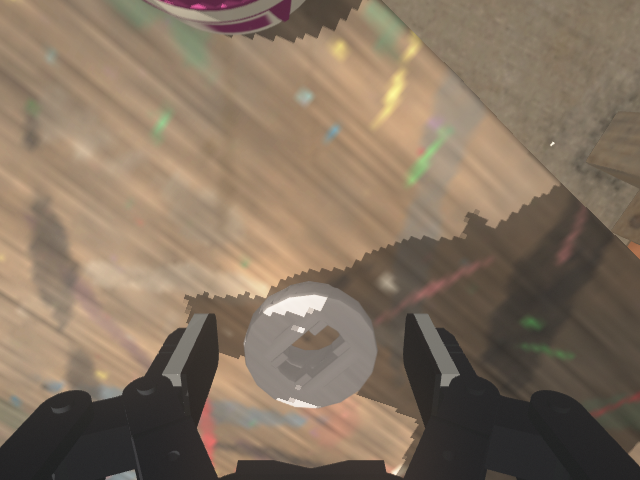

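>>> {"op": "move_arm", "data": {"gripper": [0.45,0.45,0.45,0.45,0.45], "xyz": [[0,0,0],[0,0,0],[0,0,0],[0,0,0],[0,0,0]], "twist": [0,0,0,0,0], "squeeze": 40}}

```text
t: 17.3
eef_pos: [0.5872, -0.2914, 0.0777]
tool_rot: [0.001, 0.979, 0.204, 0.001]
contact_force: [-0.7, 1.3, 6.6]
gripper_width: 0.522
```

>>> {"op": "move_arm", "data": {"gripper": [0.45,0.45,0.45,0.45,0.45], "xyz": [[0,0,-1],[0,0,-4],[0,0,-8],[0,0,-11.5],[0,0,-13]], "twist": [0,0,0,0,0]}}

```text
t: 17.72
eef_pos: [0.588, -0.2919, 0.2119]
tool_rot: [0.002, 0.979, 0.204, 0.004]
contact_force: [0.8, -0.7, 0.2]
gripper_width: 0.514
```

```bash
python3 - <<'E'
from h import *
read_camera('wrist');read_camera('wrist');d=snap('wrist','w12');np.save('w12.npy',d,allow_pickle=True); goto(.5135,-.0653,.2)
im=cv2.imread('pics/w12.png');im=cv2.resize(im[270:420,235:385],(600,600),interpolation=cv2.INTER_CUBIC)
g=cv2.cvtColor(im,cv2.COLOR_BGR2GRAY); g=cv2.createCLAHE(2,(4,4)).apply(g);cv2.imwrite('pics/w12c.png',g)
o,R,p=tool();np.save('p12.npy',np.r_[p,yaw(R)])
E
```

```text
t 17.87 pos [ 0.5867 -0.2916  0.208 ] yaw 0.411 q7 -0.935 F [ 0.4  1.3 -1.7] w 0.518 -> shift cm [  2.32 -23.67   0.72]
```

View pics/w12c.png

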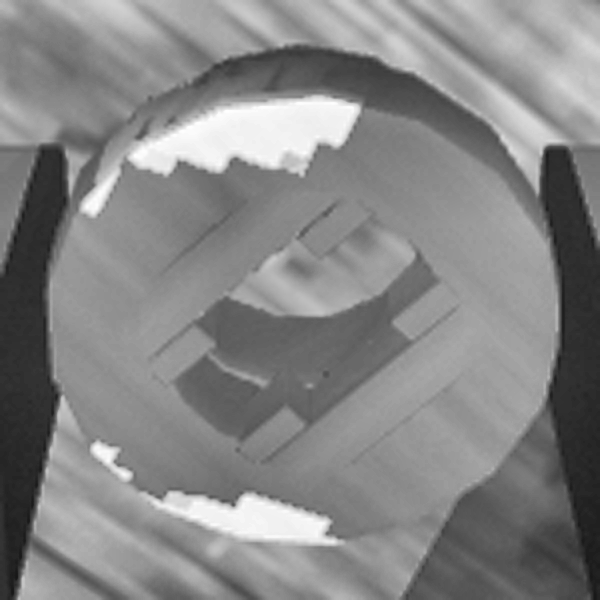

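```bash
python3 - <<'E'
from h import *
d=np.load('w12.npy',allow_pickle=True).item();p=np.load('p12.npy')
z=p[2]-.0557
f=lambda x,y: ray(d,235+x/4,270+y/4,z)
for A,B in (((150,362),(345,197)),((265,462),(458,305)),((205,415),(400,235)),((155,275),(250,200)),((350,465),(460,380))):
    a,b=f(*A),f(*B); print(np.arctan2(*(b-a)[1::-1]).round(3),np.linalg.norm(b-a).round(4))
R=Ro.from_euler('z',p[3]).as_matrix()@np.diag([1,-1,-1])
c=np.mean([f(150,362),f(345,197),f(265,462),f(458,305)],0); print('c tool',R.T@(c-p[:3])*1000)
e=f((50+558)/2,(97+543)/2); print('head',R.T@(e-p[:3])*1000, np.linalg.norm(f(50,320)-f(558,320)))
# pin from w3 & f1
d=read_camera('scene')
im=cv2.imread('pics/f1_wrist.png'); cv2.imwrite('pics/f1z.png',cv2.resize(im[210:290,270:350],(600,600),interpolation=cv2.INTER_CUBIC))
im=cv2.imread('pics/w3.png'); cv2.imwrite('pics/w3z.png',cv2.resize(im[120:180,345:405],(600,600),interpolation=cv2.INTER_CUBIC))
E
```

```text
-0.396 0.0236
-0.395 0.0235
-0.343 0.025
-0.439 0.011
-0.413 0.0132
c tool [-0.24254338  1.8122178  55.7       ]
head [ 1.12528512  1.85517331 55.7       ] 0.044451030226865584
```

View pics/f1z.png

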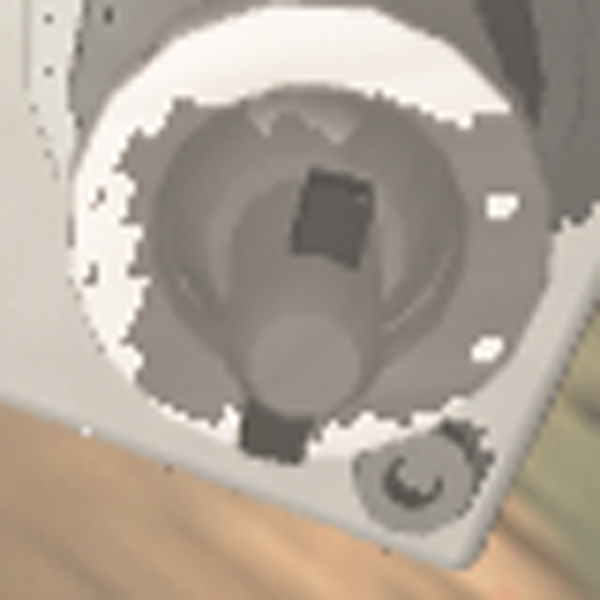

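View pics/w3z.png

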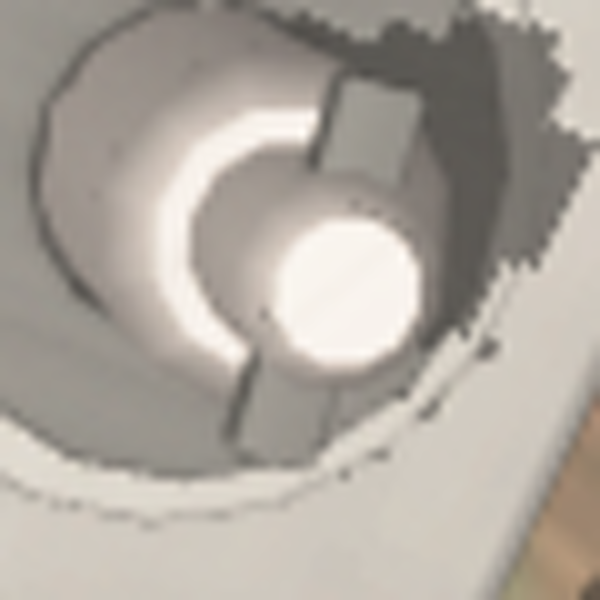

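```bash
python3 - <<'E'
from h import *
d=np.load('w3.npy',allow_pickle=True).item()
f=lambda x,y: ray(d,345+x/10,120+y/10,.09)
for A,B in (((278,455),(385,88)),((235,445),(345,80)),((320,460),(425,100)),((315,165),(345,80)),((400,180),(425,100))):
    a,b=f(*A),f(*B);print(np.arctan2(*(b-a)[1::-1]).round(3),np.linalg.norm(b-a).round(4),(a+b)/2)
E
```

```text
0.172 0.021 [ 0.51345547 -0.06558156  0.09      ]
0.159 0.021 [ 0.512967   -0.06320503  0.09      ]
0.175 0.0207 [ 0.51396465 -0.06792027  0.09      ]
0.11 0.0048 [ 0.52090975 -0.06181002  0.09      ]
0.155 0.0045 [ 0.52190389 -0.06647297  0.09      ]
```

>>> {"op": "move_arm", "data": {"gripper": [0.45,0.45,0.45,0.45,0.45], "xyz": [[0.4,-4,0],[0.8,-8,0],[1.2,-12,0],[1.6,-16,0],[2.0,-20,0]], "twist": [0,0,0,0,0]}}

```text
t: 18.33
eef_pos: [0.5223, -0.0981, 0.2035]
tool_rot: [-0.001, 0.979, 0.204, -0.001]
contact_force: [2.2, 0.1, -1.1]
gripper_width: 0.518
```

>>> {"op": "move_arm", "data": {"gripper": [0.45,0.45,0.45,0.45,0.45], "xyz": [[0.3,-2,0],[0.3,-3.7,0],[0.3,-3.7,0],[0.3,-3.7,0],[0.3,-3.7,0]], "twist": [-0.11,-0.22,-0.34,-0.45,-0.56]}}

```text
t: 18.75
eef_pos: [0.5111, -0.0641, 0.2037]
tool_rot: [-0.001, 0.883, 0.47, -0.001]
contact_force: [-0.4, -0.1, -0.4]
gripper_width: 0.518
```

>>> {"op": "move_arm", "data": {"gripper": [0.45,0.45], "xyz": [[0,0,0],[0,0,0]], "twist": [0,0]}}

```text
t: 18.92
eef_pos: [0.5115, -0.0647, 0.2039]
tool_rot: [-0.001, 0.885, 0.465, -0.001]
contact_force: [0.0, 0.5, -0.6]
gripper_width: 0.521
```

```bash
python3 ov.py g1; python3 -c "
from h import *
goto(.5133,-.0655,.185,.971)"
```

```text
t 19.02 pos [ 0.5118 -0.0648  0.2044] yaw 0.968 q7 -0.81 F [ 0.2  0.2 -1.4] w 0.516 -> shift cm [0.21 0.26 1.84] 
t 19.17 pos [ 0.5122 -0.0647  0.2048] yaw 0.969 q7 -0.809 F [-0.4 -0.6 -0.2] w 0.52 -> shift cm [-0.01  0.14  1.98] twist -0.002
```

View pics/g1_ss.png

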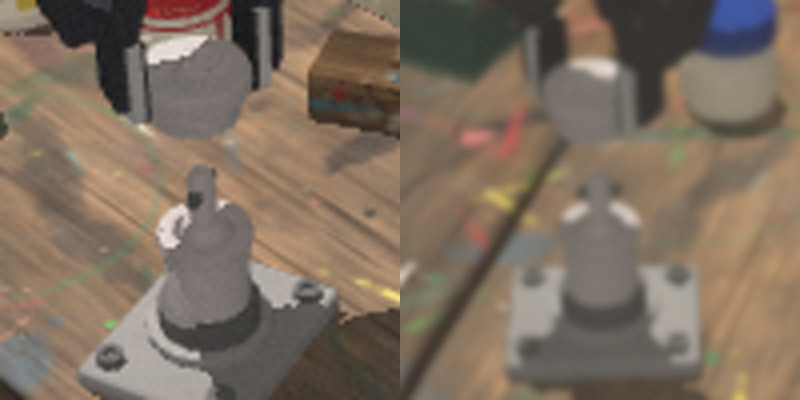

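View pics/g1_wrist.png

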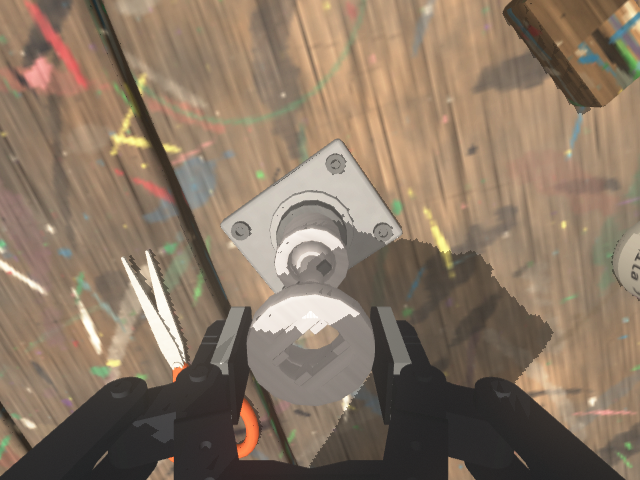

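>>> {"op": "move_arm", "data": {"gripper": [0.45,0.45,0.45,0.45,0.45], "xyz": [[0,0.13,0.5],[0,0.13,1.5],[0,0.13,2.5],[0,0.13,3.5],[0,0.13,4.1]], "twist": [0,0,0,0,0]}}

```text
t: 19.58
eef_pos: [0.5125, -0.0653, 0.1621]
tool_rot: [-0.001, 0.884, 0.467, -0.001]
contact_force: [-0.3, -1.2, -1.3]
gripper_width: 0.517
```

>>> {"op": "move_arm", "data": {"gripper": [0.45,0.45], "xyz": [[0,0,0],[0,0,0]], "twist": [0,0]}}

```text
t: 19.75
eef_pos: [0.5131, -0.0652, 0.1634]
tool_rot: [-0.0, 0.884, 0.467, -0.0]
contact_force: [0.3, -0.5, -0.3]
gripper_width: 0.521
```

```bash
python3 ov.py g2; python3 -c "
from h import *
goto(.5133,-.0655,.155,.971)
d=read_camera('wrist');np.save('g2.npy',d,allow_pickle=True)
im=cv2.cvtColor(d['pixels'],cv2.COLOR_RGB2BGR)[270:420,235:385];cv2.imwrite('pics/g2z.png',cv2.resize(im,(600,600),interpolation=cv2.INTER_CUBIC))"
```

```text
t 19.85 pos [ 0.5136 -0.0653  0.1642] yaw 0.971 q7 -0.846 F [ 1.   0.  -1.4] w 0.518 -> shift cm [ 0.16  0.09 -2.18] 
t 20.0 pos [ 0.5137 -0.0654  0.1645] yaw 0.971 q7 -0.846 F [ 0.5  0.1 -1. ] w 0.517 -> shift cm [-0.03 -0.03  0.95] twist -0.000
```

View pics/g2_ss.png

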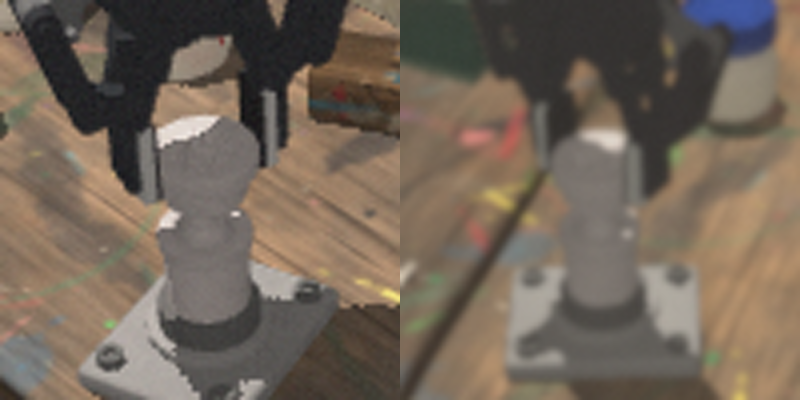

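View pics/g2z.png

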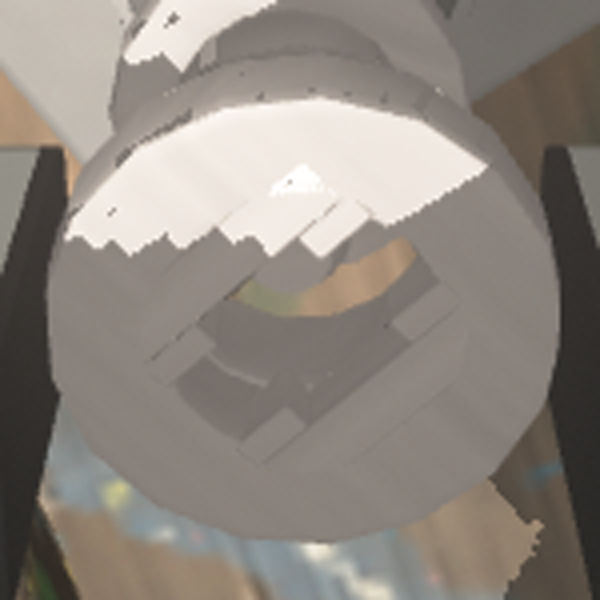

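```bash
python3 - <<'E'
from h import *
d=np.load('g2.npy',allow_pickle=True).item();o,R,p=tool()
im=cv2.imread('pics/g2z.png')
def circ(C,r,col):
    pts=np.array([proj(d,np.array(C)+[r*np.cos(a),r*np.sin(a),0]) for a in np.linspace(0,6.283,60)])
    cv2.polylines(im,[np.int32((pts-[235,270])*4*16+32)],True,col,1,cv2.LINE_AA,4)
circ([.5135,-.0655,.097],.004,(0,0,255));circ([.5135,-.0655,.093],.006,(0,0,255))
c=p+R@np.array([0,0,.0557]); circ(c,.023,(0,255,0));circ(c,.00725,(0,255,0))
cv2.imwrite('pics/g2o.png',im); print(proj(d,c),ray(d,235+304/4,270+330/4,c[2])-c)
E
```

```text
[307.5520474  353.24980081] [ 1.14624869e-03 -4.21017117e-04 -1.38777878e-17]
```

View pics/g2o.png

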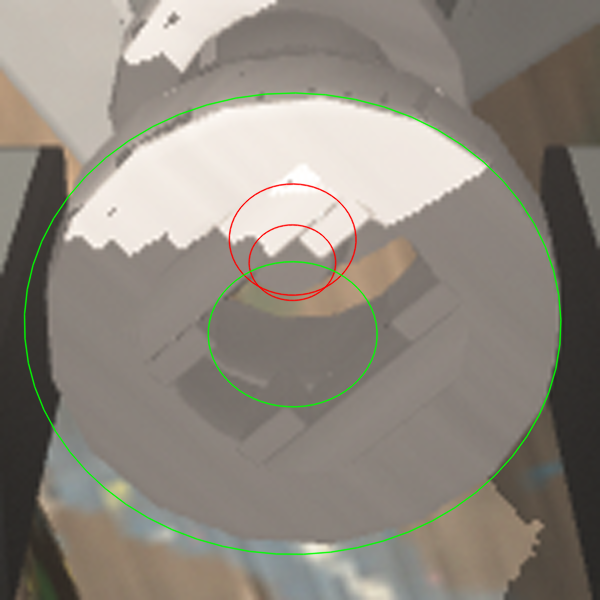

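>>> {"op": "move_arm", "data": {"gripper": [0.45,0.45,0.45], "xyz": [[0,-0.06,0.2],[0,-0.06,0.5],[0,-0.06,0.5]], "twist": [0,0,0]}}

```text
t: 20.3
eef_pos: [0.5125, -0.065, 0.1586]
tool_rot: [-0.0, 0.884, 0.467, -0.0]
contact_force: [0.4, 0.2, -1.0]
gripper_width: 0.52
```

```bash
python3 - <<'E'
from h import *
read_camera('wrist');d=snap('wrist','g3');goto(.5133,-.0655,.1517,.971)
im=cv2.imread('pics/g3.png')[270:420,235:385];cv2.imwrite('pics/g3z.png',cv2.resize(im,(600,600),interpolation=cv2.INTER_CUBIC))
E
```

```text
t 20.4 pos [ 0.5127 -0.065   0.1589] yaw 0.971 q7 -0.851 F [-0.9 -0.  -0.1] w 0.516 -> shift cm [-0.    0.08  0.72] twist -0.000
```

View pics/g3z.png

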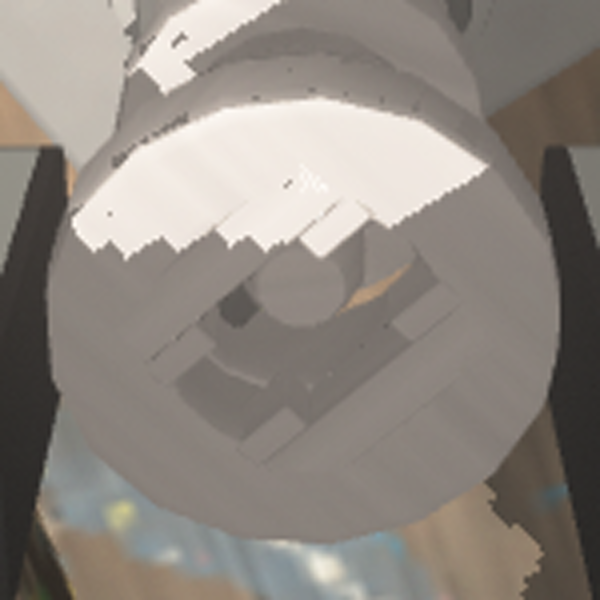

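>>> {"op": "move_arm", "data": {"gripper": [0.45,0.45,0.45], "xyz": [[0.03,0,0.2],[0.03,0,0.4],[0.03,0,0.4]], "twist": [0,0,0]}}

```text
t: 20.65
eef_pos: [0.5129, -0.0648, 0.1546]
tool_rot: [-0.0, 0.884, 0.467, -0.0]
contact_force: [-0.0, 0.1, -0.0]
gripper_width: 0.52
```

>>> {"op": "move_arm", "data": {"gripper": [0.45,0.45], "xyz": [[0,0,0.2],[0,0,0.2]], "twist": [0,0]}}

```text
t: 20.82
eef_pos: [0.5129, -0.0648, 0.1527]
tool_rot: [-0.0, 0.884, 0.467, -0.0]
contact_force: [-0.0, -0.4, -0.5]
gripper_width: 0.516
```

>>> {"op": "move_arm", "data": {"gripper": [0.45,0.45], "xyz": [[0,0,0.2],[0,0,0.2]], "twist": [0,0]}}

```text
t: 20.98
eef_pos: [0.5129, -0.0648, 0.1508]
tool_rot: [-0.0, 0.884, 0.467, -0.0]
contact_force: [0.2, 0.2, -0.4]
gripper_width: 0.521
```

>>> {"op": "move_arm", "data": {"gripper": [0.45,0.45], "xyz": [[0,0,0.15],[0,0,0.15]], "twist": [0,0]}}

```text
t: 21.15
eef_pos: [0.5129, -0.0648, 0.1493]
tool_rot: [-0.0, 0.885, 0.467, -0.0]
contact_force: [0.0, -0.1, -1.6]
gripper_width: 0.516
```

```bash
python3 - <<'E'
from h import *
d=snap('wrist','g4');goto(.5133,-.0655,.1517,.971)
im=cv2.imread('pics/g4.png')[270:420,235:385];cv2.imwrite('pics/g4z.png',cv2.resize(im,(600,600),interpolation=cv2.INTER_CUBIC))
E
```

```text
t 21.2 pos [ 0.513  -0.0648  0.1494] yaw 0.971 q7 -0.861 F [-0.7  0.  -0.8] w 0.52 -> shift cm [-0.04  0.07 -0.23] twist -0.000
```

View pics/g4z.png

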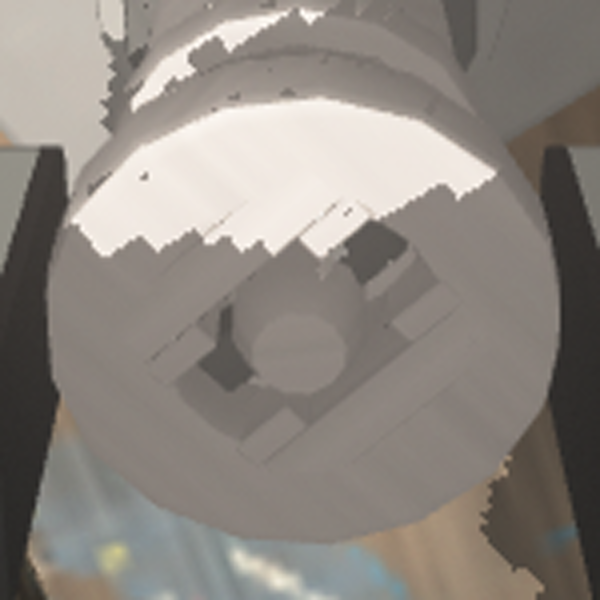

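>>> {"op": "move_arm", "data": {"gripper": [0.45,0.45,0.45], "xyz": [[0,0,0.2],[0,0,0.3],[0,0,0.3]], "twist": [0,0,0]}}

```text
t: 21.45
eef_pos: [0.5129, -0.0648, 0.1463]
tool_rot: [-0.0, 0.884, 0.467, -0.0]
contact_force: [0.1, 0.3, -0.9]
gripper_width: 0.518
```

>>> {"op": "move_arm", "data": {"gripper": [0.45,0.45], "xyz": [[0,0,0.15],[0,0,0.15]], "twist": [0,0]}}

```text
t: 21.62
eef_pos: [0.5132, -0.0648, 0.1451]
tool_rot: [0.0, 0.885, 0.467, 0.0]
contact_force: [0.4, 0.6, 1.5]
gripper_width: 0.513
```

>>> {"op": "move_arm", "data": {"gripper": [0.45,0.45], "xyz": [[0,0,0.15],[0,0,0.15]], "twist": [0,0]}}

```text
t: 21.78
eef_pos: [0.5132, -0.0648, 0.1437]
tool_rot: [0.0, 0.884, 0.467, 0.0]
contact_force: [-0.4, -0.1, 3.7]
gripper_width: 0.518
```

>>> {"op": "move_arm", "data": {"gripper": [0.45,0.45,0.45], "xyz": [[0,0,0.1],[0,0,0.2],[0,0,0.2]], "twist": [0,0,0]}}

```text
t: 22.03
eef_pos: [0.5132, -0.0647, 0.1418]
tool_rot: [0.0, 0.884, 0.467, 0.0]
contact_force: [-1.8, -0.7, 5.8]
gripper_width: 0.519
```

>>> {"op": "move_arm", "data": {"gripper": [0.45,0.45,0.45], "xyz": [[0,0,0.1],[0,0,0.2],[0,0,0.2]], "twist": [0,0,0]}}

```text
t: 22.28
eef_pos: [0.5133, -0.0647, 0.14]
tool_rot: [0.0, 0.885, 0.467, 0.0]
contact_force: [-2.9, -0.7, 8.1]
gripper_width: 0.518
```

>>> {"op": "move_arm", "data": {"gripper": [0.45,0.45,0.45], "xyz": [[0,0,0.1],[0,0,0.2],[0,0,0.2]], "twist": [0,0,0]}}

```text
t: 22.53
eef_pos: [0.5133, -0.0647, 0.1382]
tool_rot: [0.0, 0.884, 0.467, 0.0]
contact_force: [-2.8, -0.1, 9.0]
gripper_width: 0.518
```

```bash
python3 ov.py k1; python3 - <<'E'
from h import *
im=cv2.imread('pics/k1_wrist.png')[270:420,235:385];cv2.imwrite('pics/k1z.png',cv2.resize(im,(600,600),interpolation=cv2.INTER_CUBIC))
E
```

```text
t 22.63 pos [ 0.5133 -0.0647  0.1382] yaw 0.971 q7 -0.873 F [-1.8 -0.9  9.5] w 0.518 -> shift cm [ 0.12  0.15 -4.78]
```

View pics/k1z.png

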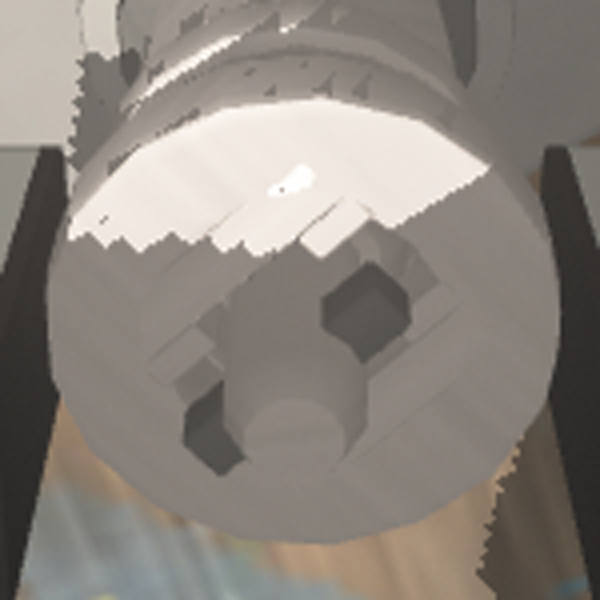

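View pics/k1_ss.png

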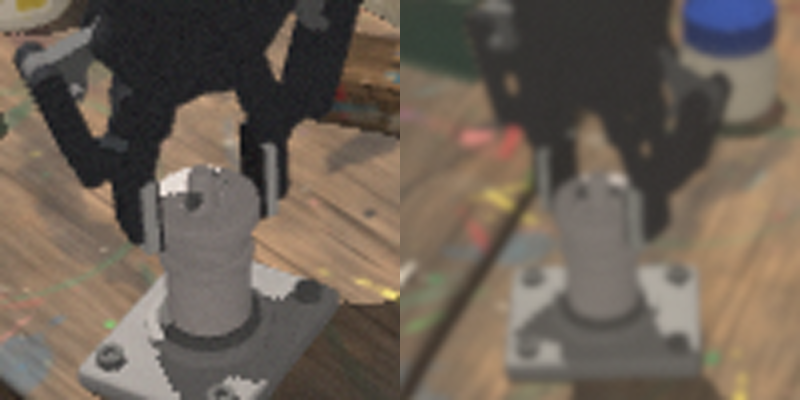

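>>> {"op": "move_arm", "data": {"gripper": [0.45,0.45,0.45,0.45,0.45], "xyz": [[0,0,0.05],[0,0,0.05],[0,0,0.05],[0,0,0.05],[0,0,0.05]], "twist": [0,-0.06,-0.15,-0.24,-0.33]}}

```text
t: 23.2
eef_pos: [0.5138, -0.0642, 0.138]
tool_rot: [0.0, 0.795, 0.607, 0.001]
contact_force: [-2.1, 2.2, 9.9]
gripper_width: 0.516
```

>>> {"op": "move_arm", "data": {"gripper": [0.45,0.45,0.45,0.45,0.45], "xyz": [[0,0,0],[0,0,0],[0,0,0],[0,0,0],[0,0,0]], "twist": [-0.08,-0.16,-0.24,-0.32,-0.4]}}

```text
t: 23.62
eef_pos: [0.5133, -0.064, 0.1378]
tool_rot: [0.0, 0.658, 0.753, 0.0]
contact_force: [-2.0, 2.1, 10.7]
gripper_width: 0.518
```

>>> {"op": "move_arm", "data": {"gripper": [0.45,0.45,0.45,0.45,0.45], "xyz": [[0,0,0],[0,0,0],[0,0,0],[0,0,0],[0,0,0]], "twist": [-0.08,-0.16,-0.24,-0.32,-0.36]}}

```text
t: 24.03
eef_pos: [0.5129, -0.064, 0.1376]
tool_rot: [-0.0, 0.513, 0.859, 0.0]
contact_force: [-3.8, 2.9, 9.5]
gripper_width: 0.516
```

```bash
python3 ov.py k2; python3 - <<'E'
from h import *
im=cv2.imread('pics/k2_wrist.png')[250:430,215:395];cv2.imwrite('pics/k2z.png',cv2.resize(im,(600,600),interpolation=cv2.INTER_CUBIC))
E
```

```text
t 24.13 pos [ 0.513  -0.064   0.1376] yaw 2.062 q7 0.047 F [-4.   1.8 11. ] w 0.521 -> shift cm [-0.14  0.17 -4.84]
```

View pics/k2z.png

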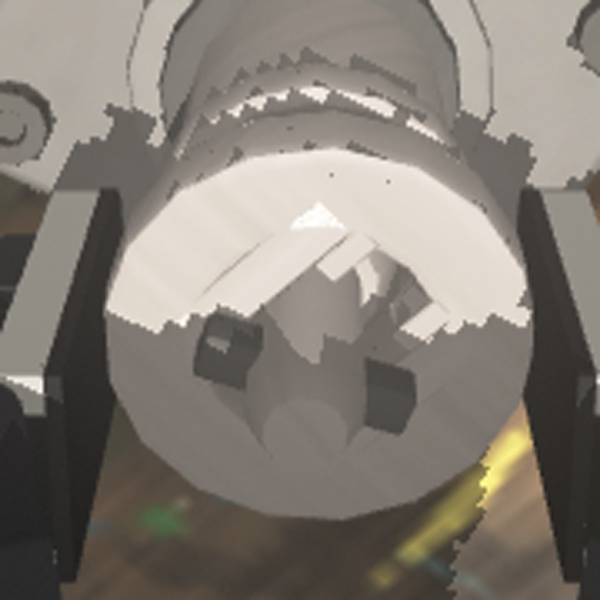

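>>> {"op": "move_arm", "data": {"gripper": [0.45,0.45,0.45,0.45], "xyz": [[0,0,-0.1],[0,0,-0.2],[0,0,-0.25],[0,0,-0.25]], "twist": [0,0,0,0]}}

```text
t: 24.62
eef_pos: [0.5129, -0.0641, 0.1399]
tool_rot: [-0.0, 0.514, 0.858, 0.0]
contact_force: [-2.1, 2.6, 7.4]
gripper_width: 0.519
```

>>> {"op": "move_arm", "data": {"gripper": [0.75,0.75,0.75,0.75], "xyz": [[0,0,0],[0,0,0],[0,0,0],[0,0,0]], "twist": [0,0,0,0]}}

```text
t: 24.95
eef_pos: [0.513, -0.0649, 0.1394]
tool_rot: [-0.0, 0.515, 0.857, -0.0]
contact_force: [0.3, -1.1, -0.0]
gripper_width: 0.749
```

>>> {"op": "move_arm", "data": {"gripper": [0.75,0.75,0.75,0.75,0.75], "xyz": [[0,0,-1],[0,0,-3],[0,0,-6],[0,0,-9],[0,0,-10]], "twist": [0,0,0,0,0]}}

```text
t: 25.37
eef_pos: [0.5148, -0.0643, 0.244]
tool_rot: [0.003, 0.514, 0.858, 0.001]
contact_force: [0.4, -0.4, 0.4]
gripper_width: 0.747
```

```bash
python3 ov.py m1; python3 - <<'E'
from h import *
d=snap('wrist','m2');np.save('m2.npy',d,allow_pickle=True)
u,v=proj(d,[.5135,-.0655,.085]).astype(int);print(u,v)
im=cv2.imread('pics/m2.png')[v-50:v+50,u-50:u+50];cv2.imwrite('pics/m2z.png',cv2.resize(im,(600,600),interpolation=cv2.INTER_CUBIC))
for c in('scene','side','wrist'):
  for q in ('seat_top','bushing_key','washer_center','spacer_center','pot_purple','timber_block','pot_blue'):
    r=spot_point(q,c);print(c,q,[(x['centre'],round(x['p'],2)) for x in r[:1]])
E
```

```text
t 25.47 pos [ 0.5143 -0.0648  0.2421] yaw 2.06 q7 0.178 F [-0.5 -0.7 -0.1] w 0.753 -> shift cm [0.   0.07 5.61] 
310 251
scene seat_top [([0.515, -0.0628, 0.026], 0.49)]
scene bushing_key [([0.5139, -0.0663, 0.0835], 0.76)]
scene washer_center [([0.5153, -0.0669, 0.0599], 0.59)]
scene spacer_center [([0.5116, -0.0616, 0.0352], 0.75)]
scene pot_purple [([0.6975, -0.2173, -0.0009], 0.94)]
scene timber_block [([0.6979, -0.0545, -0.003], 0.58)]
scene pot_blue [([0.5752, 0.147, -0.001], 0.61)]
side seat_top [([0.5133, -0.0628, 0.028], 0.41)]
side bushing_key [([0.515, -0.0637, 0.0872], 0.82)]
side washer_center [([0.5184, -0.0592, 0.0588], 0.66)]
side spacer_center [([0.5172, -0.0635, 0.0407], 0.71)]
side pot_purple [([0.6969, -0.2168, -0.0003], 0.67)]
side timber_block [([0.703, -0.054, 0.0021], 0.84)]
side pot_blue [([0.5807, 0.1487, 0.0019], 0.73)]
wrist seat_top [([0.6974, -0.2141, 0.0003], 0.45)]
wrist bushing_key [([0.5156, -0.0653, 0.0838], 0.91)]
wrist washer_center []
wrist spacer_center [([0.5108, -0.0677, 0.0894], 0.46)]
wrist pot_purple [([0.6974, -0.2151, 0.0], 0.81)]
wrist timber_block [([0.7017, -0.0528, -0.0035], 0.59)]
wrist pot_blue []
```

View pics/m1_ss.png

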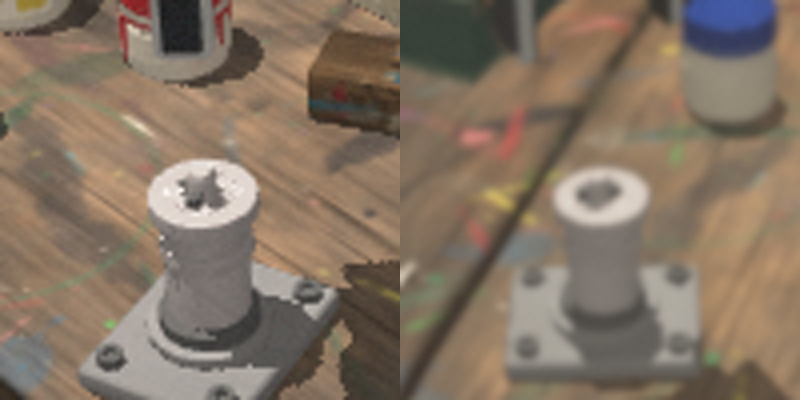

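View pics/m2z.png

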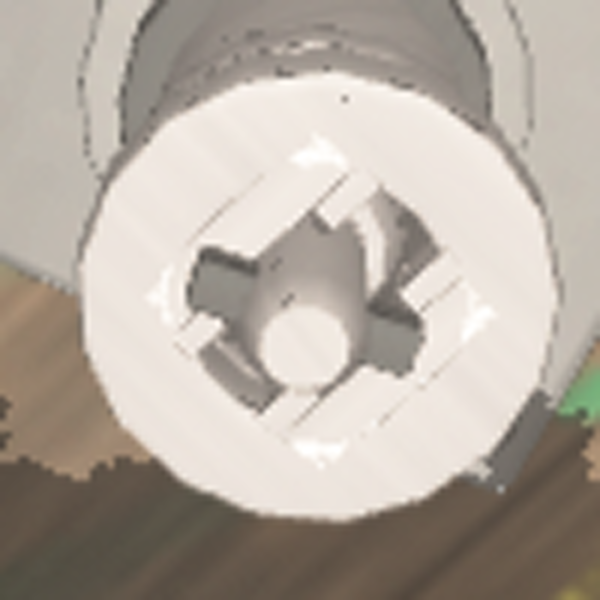

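```bash
python3 -c "
from h import *
o=get_obs();print(o['t'],o['contact_force']);print(hand_in())"
```

```text
26.7167 [-1.30256861  0.43815796  0.66913519]
the job is handed in; nothing more can be done
None
```

The pivot post is built and handed in at t = 26.7 s: spacer, washer and bushing are stacked in that order, and the bushing is locked under the cross pin.

- **Fit:** The spacer and washer went onto the bolt with no measurable contact force. I saw the pin at about 0.165 rad in the world frame and aligned the slots to it. The bushing dropped over the pin without contact.
- **Press and turn:** I pressed the bushing to an underside height of about 60–61 mm, where the highest vertical force reading was about 11 N. I turned it about 1.09 rad, eased off about 2 mm and let go.
- **Last pictures:** The whole pin is visible lying above the web, about 1 rad across the slots, and the three parts stand together on the lowered seat. The networks put the bushing's top at 83.5, 87.2 and 83.8 mm, against 85 mm when locked and 90 mm when not.
- **Pots and block:** The ink pots and the timber block show within 2–5 mm of where they started, which is about the networks' error.
- **Readings that disagreed:**
  - The networks put the seat top at 26 and 28 mm, against an expected 25 mm. Their confidence was low (about 0.45), so I could not confirm the seat travel that way.
  - The wrist camera also gave some low-confidence false positives, such as a "seat" on the purple pot.
  - During alignment the side view differed from the wrist view by about 2 mm, and I settled that by feel.

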